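# Back the fraction collector up by one notch

## Task

The fraction collector has stepped one place too far, and the last vial has gone past the drip tip. With a fingertip, lift the ratchet pawl and tip it right back onto its rest, push the wheel backward (clockwise from above) by one notch, then tip the pawl forward again so that it drops home into the notch, with the last vial under the drip tip. Pick nothing up and force nothing, leave the vials standing in their sockets, and do not disturb the things around.

Things in the scene. Friction and masses are not known exactly. Their poses are not given: they have to be found in the camera images.
- collector: Fraction collector, fixed on the bench: white base plate 310 x 280 x 14 mm with a wheel on an upright spindle, a pawl on a bracket, a stand rod (344 mm tall) holding a glass column 26 mm wide by an arm 205 mm up. Origin: on the spindle axis at bench height; x points to the rod (165 mm away; column at x 65 mm), y to the pawl's side, z up.
- wheel (a joint): Turn of the 250 mm aluminium wheel (deck 77 mm, tooth tops 89 mm above the bench), rad, positive counter-clockwise from above, near 0 at first. Ten rim notches, 0.628 rad (36 deg) each. Backward = clockwise, blocked while the pawl is down. A seated pawl leaves play from -0.05 to +0.06 about 0, and likewise about -0.628. Turns against 0.12 N m of friction and stays where it is left.
- pawl (a joint): Angle of the dark polished steel gravity pawl (70 g, slippery, friction about 0.2), rad: 0 = down, nose seated in a notch (0.12 to 0.15 when on top of a tooth; a slight turn forward then lets it drop in); grows as its nose end is lifted. It balances near 1.6: beyond that it falls back by itself and lies on its rest pin at 2.06, short of that it falls down onto the wheel.
- pawl_pivot (a point): The pawl's horizontal pivot, 105 mm above the bench, at (+85, +115) mm in the collector's frame; the pivot axis is parallel to the collector's y axis. Down, the pawl's arm (12 mm wide, 8 mm high) runs level from here towards the collector's -x, along the rim. The aluminium bracket that carries it is 22 mm wide, 34 mm long and reaches 135 mm above the bench.
- pawl_pin (a point): Lifting pin of the pawl: round, 10 mm thick, parallel to the collector's y axis on the nose end of the arm, pointing away from the wheel, 85 mm from the pivot axis. The point lies on the pin's axis amid its free length (23 mm either way, 14 mm ball at the outer end). Pawl down: at (0, +147, +105) mm in the collector's frame, 22 mm outside the wheel's edge, with only the low base plate under it.
- drip_tip (a point): Lower end of the glass column over the wheel, 145 mm above the bench, 65 mm from the spindle: the vial being filled stands under it.
- peg0 (a point): Top centre of a finger peg of the wheel: upright dark steel peg 12 mm thick, 45 mm tall (top 122 mm above the bench), 97 mm from the spindle. Five pegs, 72 degrees apart; this one stands at 18 degrees counter-clockwise from the collector's x axis when the wheel reads 0.
- peg1 (a point): Top centre of a finger peg of the wheel: upright dark steel peg 12 mm thick, 45 mm tall (top 122 mm above the bench), 97 mm from the spindle. Five pegs, 72 degrees apart; this one stands at 90 degrees counter-clockwise from the collector's x axis when the wheel reads 0.
- peg2 (a point): Top centre of a finger peg of the wheel: upright dark steel peg 12 mm thick, 45 mm tall (top 122 mm above the bench), 97 mm from the spindle. Five pegs, 72 degrees apart; this one stands at 162 degrees counter-clockwise from the collector's x axis when the wheel reads 0.
- peg3 (a point): Top centre of a finger peg of the wheel: upright dark steel peg 12 mm thick, 45 mm tall (top 122 mm above the bench), 97 mm from the spindle. Five pegs, 72 degrees apart; this one stands at 234 degrees counter-clockwise from the collector's x axis when the wheel reads 0.
- peg4 (a point): Top centre of a finger peg of the wheel: upright dark steel peg 12 mm thick, 45 mm tall (top 122 mm above the bench), 97 mm from the spindle. Five pegs, 72 degrees apart; this one stands at 306 degrees counter-clockwise from the collector's x axis when the wheel reads 0.
- vial1_mid (a point): Middle (half-way up) of an open glass vial, 22 mm wide, 55 mm tall, standing loose in a socket of the wheel (ten white ring sockets 32 mm wide, 18 mm high, 65 mm from the spindle, 2.5 mm play all round). This one is the last vial, one place past the drip tip at the start.
- vial2_mid (a point): Middle (half-way up) of an open glass vial, 22 mm wide, 55 mm tall, standing loose in a socket of the wheel (ten white ring sockets 32 mm wide, 18 mm high, 65 mm from the spindle, 2.5 mm play all round). This one is 2 places past the drip tip at the start.
- vial3_mid (a point): Middle (half-way up) of an open glass vial, 22 mm wide, 55 mm tall, standing loose in a socket of the wheel (ten white ring sockets 32 mm wide, 18 mm high, 65 mm from the spindle, 2.5 mm play all round). This one is 3 places past the drip tip at the start.
- vial4_mid (a point): Middle (half-way up) of an open glass vial, 22 mm wide, 55 mm tall, standing loose in a socket of the wheel (ten white ring sockets 32 mm wide, 18 mm high, 65 mm from the spindle, 2.5 mm play all round). This one is 4 places past the drip tip at the start.
- vial5_mid (a point): Middle (half-way up) of an open glass vial, 22 mm wide, 55 mm tall, standing loose in a socket of the wheel (ten white ring sockets 32 mm wide, 18 mm high, 65 mm from the spindle, 2.5 mm play all round). This one is 5 places past the drip tip at the start.
- spare1: Bystander: spare vial on the front right corner of the base plate, same shape as the others. Origin: centre of its underside.
- spare2: Bystander: spare vial on the back right corner of the base plate, same shape as the others. Origin: centre of its underside.
- flask: Bystander: conical glass flask, 82 mm wide at the foot, 109 mm tall, standing beside the collector. Origin: centre of its underside.
- beaker: Bystander: glass beaker, 70 mm wide, 90 mm tall, behind the collector. Origin: centre of its underside.
- reagent: Bystander: brown glass bottle with white cap, 56 mm wide, 125 mm tall, standing beside the collector. Origin: centre of its underside.
- petri: Bystander: closed clear Petri dish, 90 mm wide, 16 mm high. Origin: centre of its underside.
- spatula: Bystander: thin steel laboratory spatula lying on the bench, 205 mm long, 6 mm high. Origin: on its underside, near half-way along.

How it is judged (in metres and radians):
On the way, in this order (a step that is already met when the one before it is completed fails the run):
1. the pawl is lifted and lies back on its rest, the wheel still in its first place (value of joint pawl above 1.85 rad and value of joint wheel between -0.15 and 0.3 rad), for 0.2 s.
2. with the pawl back, the wheel is pushed backward by about a notch (value of joint pawl above 1.6 rad and value of joint wheel below -0.42 rad), for 0.2 s.
3. the pawl is down in the next notch (value of joint pawl below 0.05 rad and value of joint wheel between -0.7 and -0.55 rad), for 0.2 s.
At the end, for the whole second after the job is handed in: The pawl is down in its notch (joint below 0.05 rad), the wheel is one notch behind its first place (between -0.70 and -0.55 rad) and at rest, the last vial stands within 11 mm of the point under the drip tip, and all five vials stand upright in their sockets (all of step 3 and horizontal distance between vial1_mid and drip_tip below 0.011 m and velocity of joint wheel between -0.05 and 0.05 rad/s and velocity of joint pawl between -0.05 and 0.05 rad/s and angle between each of vial1_mid, vial2_mid, vial3_mid, vial4_mid, vial5_mid's own z axis and vertical below 0.25 rad and height (world z) of each of vial1_mid, vial2_mid, vial3_mid, vial4_mid, vial5_mid below 0.112 m); the robot touches nothing.
It fails at once if a vial in the wheel is lifted or tipped (height (world z) of any of vial1_mid, vial2_mid, vial3_mid, vial4_mid, vial5_mid above 0.118 m or angle between any of vial1_mid, vial2_mid, vial3_mid, vial4_mid, vial5_mid's own z axis and vertical above 0.4 rad).
It fails at once if a bystander is picked up or displaced by more than 25 mm (distance of any of spare1, spare2, flask, beaker, reagent, petri, spatula from where it was at the start of the episode above 0.025 m).
It fails at once if the wheel is pushed back further than one and a half notches (value of joint wheel below -0.95 rad).
It fails at once if the pawl or the wheel is squeezed or forced (more than 35 N) (contact force between the fingers and pawl above 35 N or contact force between the fingers and wheel above 35 N).
It also fails if it takes over 67 s, if anything falls off the work surface, if the arm or the gripper's body presses on something with over 40 N, if the wrist force passes 120 N, or if a joint passes its speed limit or range.

## Robot

A 6-joint arm with a two-finger parallel gripper is mounted at the origin on the work surface. World frame = base frame: x ahead of the robot, y to its left, z up, the work surface at z = 0. Lengths are in mm, angles in rad, forces in N, time in s.
With the tool pointing down it reaches from about 225 to 875 mm from the base axis. Payload 3.4 kg.
Tool frame: the origin (TCP) lies at the very end of the fingers, on their centre line; the grasp point (between the pads) lies 19 mm behind it (robot.tcp_to_grasp is the distance from the TCP to the grasp point, in mm); z points along the fingers, y is the direction in which the jaws open and shut (so a half turn about z gives the same grasp; the last joint's range is limited). The gripper opens to 85 mm and grips with 20 to 120 N. Pads are 22 mm wide; open, the fingers measure 114 mm over their backs; the gripper's body (76 mm by 85 mm) begins 54 mm behind the grasp point. The pads swing forward as they close: fully open they stand 13 mm farther back than shut.
Start: joints at [-0.121, 0.276, 1.505, -0, 1.361, -0.121], TCP at [575.033, -0.009, 231.328] pointing down, gripper open.
Joint ranges: [-2.89, 2.89], [-0.75, 2.08], [0.22, 2.7], [-1.18, 4.32], [0.11, 2.71], [-2.7, 2.7]. Speed limits (rad/s): [2.57, 2.57, 3.14, 3.14, 3.14, 3.14].

## Interface

Orientations are given as a rotation vector (axis times angle).
In Python, from plant import robot gives the robot as it stands.
- The arm moves only by the tool send_rows, never from a script. Its argument "increments" is a list of rows, each an object with "slide": the shift along the world's x, y, z in cm, a list of three; "turn": the turn, a rotation vector about the world's x, y, z in rad, a list of three; "claw": the opening, from 0 (shut) to 1 (fully open). A call has 1 to 20 rows; each row shifts and turns the commanded pose from where the row before left it; what a row does not reach is not made up. A row lasts 1/8 s, in which the tool goes at most 62.5 mm and 10.7 degrees, less where a joint would pass 70% of its speed; a pose out of reach is approached as far as the arm can. A call is refused whole if a number of a shift passes 6.25 or a number of a turn 0.188, either way. A call with a gripper value outside its range is refused whole. The fingers move at their own pace and stop on an object; "grip_force" is the grip in N (left out, the last holds). Time passes only in rows, so rows that do not move let the fingers close. It gives the time, the measured TCP pose, the force and the opening at its end, in the units of the state.
- robot.sense(): the state, without advancing time (a new reading comes with each control period).
- robot.capture(name): name is "scene" or "side" or "wrist"; returns a dict with "color" (420x560x3 uint8, red, green, blue), "depth" (420x560 float32, mm along the optical axis (not along the pixel's ray), 0 where there is no reading), "camera_matrix" (3x3 intrinsics, pixels), "R" (3x3) and "t" (3): a world point X has camera coordinates R X + t. Camera axes: x right, y down, z forward; pixel columns grow to the right and rows downward; lengths in mm; the calibration is good to about 2 mm. The wrist camera is an equidistant fisheye: a pixel r from the principal point sees the ray r / f radians off the axis. A picture is of the moment at which its call begins.
- robot.close_job(): hands the job in, once; it reports no verdict.
The state is a dict: "t": time; "joint_positions": joint angles; "qvel": joint speeds; "effort": joint torques, N m; "tool_pos": TCP position; "orientation": TCP orientation; "wrist_force": force on the tool from outside, world axes, zero at the start; "wrist_torque": the same for the moment, N m; "grip_width": opening from 0.0 (shut) to 1.0 (fully open).
Only numpy, scipy, OpenCV 4.12 (cv2) and the standard library are available. Lean on these libraries where they do the work, as an engineer would, in place of code of your own. Each camera call takes 0.05 s, during which the arm holds its last target.

## Working session

There is one attempt and no reset: what is moved stays moved. The work goes in short steps, Python scripts to look and compute and a tool call to move; the robot and the scene stay as the last step left them, time stands still between calls to the robot, and variables do not carry over. Pictures are saved under pics/ and viewed, and the job is handed in when it is done.

Besides the shell and the picture viewer there is one more tool, called after "Call:" by a JSON object that holds its "api" and its "payload". send_rows: Moves the arm, as the interface text tells. Its arguments: {"type":"object","properties":{"increments":{"type":"array","items":{"type":"object","properties":{"slide":{"type":"array","items":{"type":"number"}},"turn":{"type":"array","items":{"type":"number"}},"claw":{"type":"number"}}}},"grip_force":{"type":"number"}},"required":["increments"]}

```bash
mkdir -p pics; ls; python3 - <<'E'
from plant import robot
import cv2
s=robot.sense();print(s)
for n in("scene","side","wrist"):
    c=robot.capture(n);cv2.imwrite(f"pics/{n}0.png",c["color"][:,:,::-1]);print(n,c["camera_matrix"],c["R"],c["t"])
E
```

```text
pics
{'t': 0.0, 'joint_positions': array([-1.20994453e-01,  2.76595412e-01,  1.50615385e+00, -2.51770207e-05,
        1.36069540e+00, -1.21022132e-01]), 'qvel': array([-3.87194767e-04,  2.23481255e-04,  1.25139781e-03, -8.15887539e-05,
        1.58362601e-05, -3.19354138e-04]), 'effort': array([ 6.20495921e-04, -4.16768074e+01, -2.45808578e+01, -1.52056768e-04,
        1.11346930e-02,  1.69860516e-05]), 'tool_pos': array([5.74461374e+02, 5.42498388e-02, 2.30431221e+02]), 'orientation': array([-2.22038423e+00, -2.22045740e+00,  1.82331295e-03]), 'wrist_force': array([-1.18214546,  0.02675689,  0.34659628]), 'wrist_torque': array([-0.00205243, -0.0496648 ,  0.0028005 ]), 'grip_width': 1.0025124625300705}
scene [[402.51020872   0.         283.67755309]
 [  0.         402.51020872 208.00581085]
 [  0.           0.           1.        ]] [[-0.81200942  0.58356029  0.00990392]
 [ 0.48143403  0.67930327 -0.55386672]
 [-0.32994239 -0.44497691 -0.83254643]] [ 455.8770181  -185.78345823 1108.84201951]
side [[394.83509942   0.         284.05756524]
 [  0.         394.83509942 217.48857957]
 [  0.           0.           1.        ]] [[ 0.87564554 -0.48250539 -0.02081895]
 [-0.27597799 -0.46453518 -0.84145304]
 [ 0.39633449  0.74256018 -0.53992903]] [-491.86858069  246.01407909  619.84079359]
wrist [[325.1922621    0.         282.32405278]
 [  0.         325.1922621  210.99600917]
 [  0.           0.           1.        ]] [[ 9.99996899e-01  7.97965928e-04 -2.35916238e-03]
 [ 1.48525737e-03 -9.51468711e-01  3.07741915e-01]
 [-1.99910162e-03 -3.07744465e-01 -9.51466945e-01]] [-574.76484047  -39.84376694  381.50336743]
```

View pics/scene0.png

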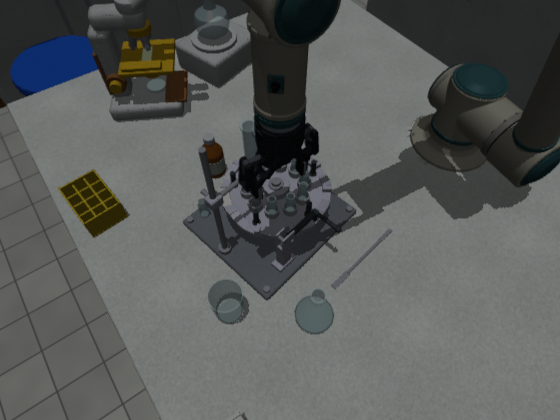

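View pics/side0.png

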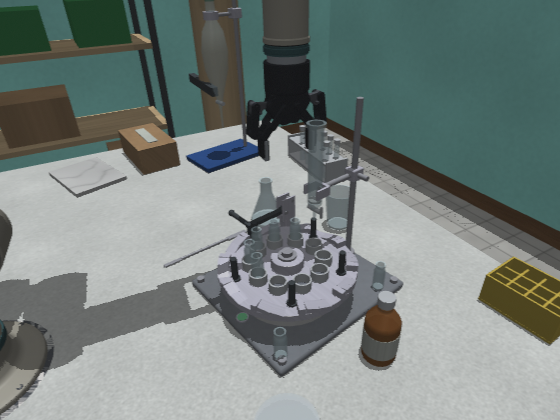

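View pics/wrist0.png

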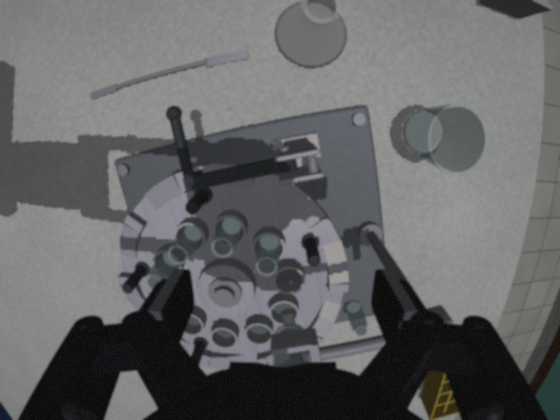

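```bash
python3 - <<'E'
import cv2
a=cv2.imread("pics/wrist0.png")[90:390,100:400];cv2.imwrite("pics/wc.png",cv2.resize(cv2.convertScaleAbs(a,alpha=1.8),(600,600),interpolation=2)[:,:])
a=cv2.imread("pics/side0.png")[180:380,180:420];cv2.imwrite("pics/sc.png",cv2.resize(cv2.convertScaleAbs(a,alpha=1.3),(720,600),interpolation=2))
E
```

```text
(no output)
```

View pics/wc.png

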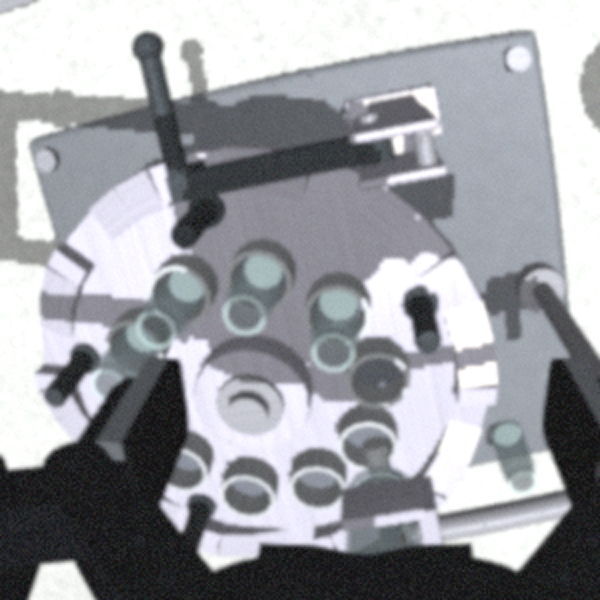

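View pics/sc.png

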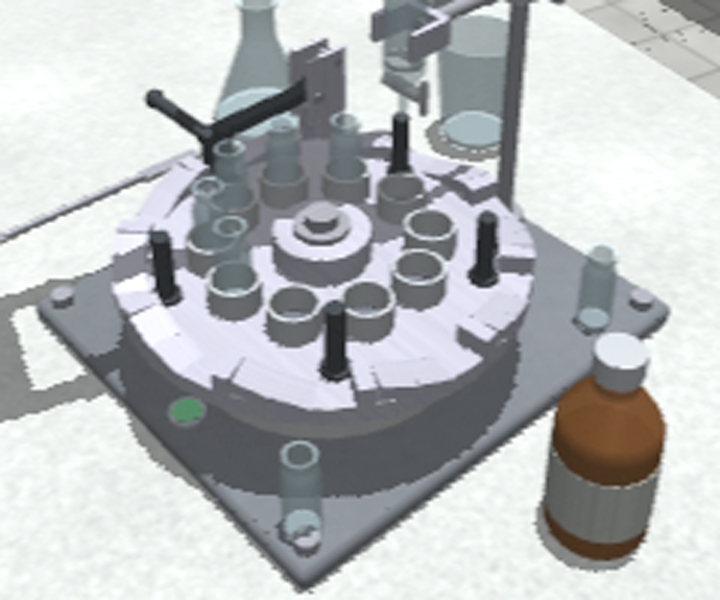

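```bash
cat > h.py <<'E'
import numpy as np
def ray(c,n,u,v):
    K=c["camera_matrix"];x=(u-K[0,2])/K[0,0];y=(v-K[1,2])/K[1,1]
    if n=="wrist":
        r=np.hypot(x,y);d=np.array([x/r*np.sin(r),y/r*np.sin(r),np.cos(r)])
    else: d=np.array([x,y,1.])
    R=np.array(c["R"]);return -R.T@c["t"],R.T@(d/np.linalg.norm(d))
def plane(c,n,u,v,z):
    o,d=ray(c,n,u,v);return o+d*(z-o[2])/d[2]
def tri(r1,r2):
    A=0;b=0
    for o,d in(r1,r2):
        M=np.eye(3)-np.outer(d,d);A=A+M;b=b+M@o
    p=np.linalg.solve(A,b);return p,[np.linalg.norm((np.eye(3)-np.outer(d,d))@(p-o)) for o,d in(r1,r2)]
E
python3 - <<'E'
from plant import robot
from h import *
w=robot.capture("wrist");s=robot.capture("side");sc=robot.capture("scene")
import pickle;pickle.dump((w,s,sc),open("c0.pkl","wb"))
W=lambda x,y:(x/2+100,y/2+90); S=lambda x,y:(x/3+180,y/3+180)
P=[]
for n,a,b,z in[("peg0",(425,338),(401,119),122),("peg1",(183,240),None,122),("peg2",(55,398),(160,237),122),("peg3",None,(335,308),122),("peg4",None,(487,217),122),("ball",(148,45),(155,98),105),("scrNW",(47,160),(62,297),18),("scrNE",(518,58),None,18),("scrSE",None,(641,302),18),("scrSW",None,(305,540),18),("hub",(250,405),(322,220),110)]:
    print(n,*[np.round(plane(c,m,*f(*q),z),1) for c,m,f,q in((w,"wrist",W,a),(s,"side",S,b)) if q], tri(ray(w,"wrist",*W(*a)),ray(s,"side",*S(*b)))if a and b else "")
E
```

```text
peg0 [601.3 -45.1 122. ] [598.2 -55.7 122. ] (array([602.37137324, -48.26422576, 116.26685603]), [np.float64(0.5529428132931159), np.float64(0.5529428132931382)])
peg1 [499.2  -0.8 122. ] 
peg2 [422.3 -82.8 122. ] [419.7 -88.8 122. ] (array([420.72570011, -84.85651194, 118.88990534]), [np.float64(0.28417367694759477), np.float64(0.28417367694756507)])
peg3 [ 474.6 -187.5  122. ] 
peg4 [ 585.4 -165.2  122. ] 
ball [483.5  80.3 105. ] [482.4  74.1 105. ] (array([483.38647396,  79.80894786, 101.88649733]), [np.float64(1.0092270816289322), np.float64(1.009227081628992)])
scrNW [383.3  16.5  18. ] [382.6  11.4  18. ] (array([382.66549384,  15.58183345,  15.10290537]), [np.float64(0.9792280698354053), np.float64(0.9792280698354691)])
scrNE [659.2  71.2  18. ] 
scrSE [ 702.2 -180.1   18. ] 
scrSW [ 430.3 -231.6   18. ] 
hub [520.1 -87.9 110. ] [ 511.7 -107.3  110. ] (array([518.05933843, -94.9492932 ,  99.18925788]), [np.float64(0.30261051717640347), np.float64(0.30261051717639625)])
```

```bash
python3 - <<'E'
import numpy as np
from scipy.optimize import least_squares
a=np.radians([18,90,162,234,306]);M=97*np.c_[np.cos(a),np.sin(a)]
def fit(m,o):
    f=lambda p:((m@np.array([[np.cos(p[2]),np.sin(p[2])],[-np.sin(p[2]),np.cos(p[2])]]))+p[:2]-o).ravel()
    r=least_squares(f,[515,-90,.18]);print(np.round(r.x,3),np.round(r.fun.reshape(-1,2),1))
fit(M[[0,1,2]],np.array([[601.3,-45.1],[499.2,-.8],[422.3,-82.8]]))
fit(M[[0,2,3,4]],np.array([[598.2,-55.7],[419.7,-88.8],[474.6,-187.5],[585.4,-165.2]]))
# with ball ( y=147+23+~7?)
fit(np.vstack([M[:3],[[0,175]]]),np.array([[601.3,-45.1],[499.2,-.8],[422.3,-82.8],[483.4,80]]))
E
```

```text
[ 5.18303e+02 -9.41100e+01  2.06000e-01] [[ 1.2 -0.8]
 [-0.7  1.6]
 [-0.4 -0.8]]
[ 5.14858e+02 -1.00494e+02  1.92000e-01] [[ 1.5  2.2]
 [-1.1  0.2]
 [-0.8 -0.9]
 [ 0.4 -1.5]]
[ 5.1818e+02 -9.3479e+01  2.0200e-01] [[ 1.3 -0.5]
 [-0.5  2.4]
 [-0.5  0.2]
 [-0.3 -2. ]]
```

Call:
{"api": "send_rows", "payload": {"increments": [{"slide":[-3,1,0],"turn":[0,0,0.1],"claw":0},{"slide":[-3,1,0],"turn":[0,0,0.095],"claw":0},{"slide":[-3,1,0],"turn":[0.03,-0.154,0],"claw":0},{"slide":[-3,1,0],"turn":[0.03,-0.154,0],"claw":0},{"slide":[-1.5,0.1,-1],"turn":[0.03,-0.154,0],"claw":0},{"slide":[0,0,-2],"turn":[0.03,-0.154,0],"claw":0},{"slide":[0,0,-2],"turn":[0.03,-0.154,0],"claw":0},{"slide":[0,0,0],"claw":0},{"slide":[0,0,0],"claw":0}], "grip_force": 20}}

```text
schema error: expected keys slide, turn, claw
```

```bash
cat > look.py <<'E'
import sys,cv2,numpy as np,pickle
from plant import robot
from h import *
tag=sys.argv[1]
s=robot.sense();print(round(s['t'],2),np.round(s['tool_pos'],1),np.round(s['orientation'],3),np.round(s['wrist_force'],2),np.round(s['joint_positions'],2),round(float(s['grip_width']),2))
D={}
for n in sys.argv[2:]:
    c=robot.capture(n);D[n]=c;cv2.imwrite(f"pics/{n}_{tag}.png",cv2.convertScaleAbs(cv2.resize(c["color"][:,:,::-1],(784,588),interpolation=2),alpha=1.4))
pickle.dump(D,open(f"c_{tag}.pkl","wb"))
E
python3 look.py 1 side wrist scene
```

```text
0.3 [574.9   0.  231. ] [-2.221e+00 -2.221e+00  1.000e-03] [-0.75  0.45  0.03] [-0.12  0.28  1.51 -0.    1.36 -0.12] 1.0
```

Call:
{"api": "send_rows", "payload": {"increments": [{"slide":[-3,1,0],"turn":[0,0,0.1],"claw":0},{"slide":[-3,1,0],"turn":[0,0,0.095],"claw":0},{"slide":[-3,1,0],"turn":[0.03,-0.154,0],"claw":0},{"slide":[-3,1,0],"turn":[0.03,-0.154,0],"claw":0},{"slide":[-1.5,0.1,-1],"turn":[0.03,-0.154,0],"claw":0},{"slide":[0,0,-2],"turn":[0.03,-0.154,0],"claw":0},{"slide":[0,0,-2],"turn":[0.03,-0.154,0],"claw":0},{"slide":[0,0,0],"turn":[0,0,0],"claw":0},{"slide":[0,0,0],"turn":[0,0,0],"claw":0}], "grip_force": 20}}

```text
t: 1.58
tool_pos: [443.2, 52.3, 196.7]
orientation: [1.652, 2.057, 0.744]
wrist_force: [0.6, -0.2, 0.9]
grip_width: 0.0
```

```bash
python3 look.py 2 side wrist scene
```

```text
1.57 [443.2  52.3 196.7] [1.652 2.057 0.744] [ 0.57 -0.23  0.93] [-0.34 -0.18  2.31  0.74  0.54 -1.11] 0.0
```

View pics/side_2.png

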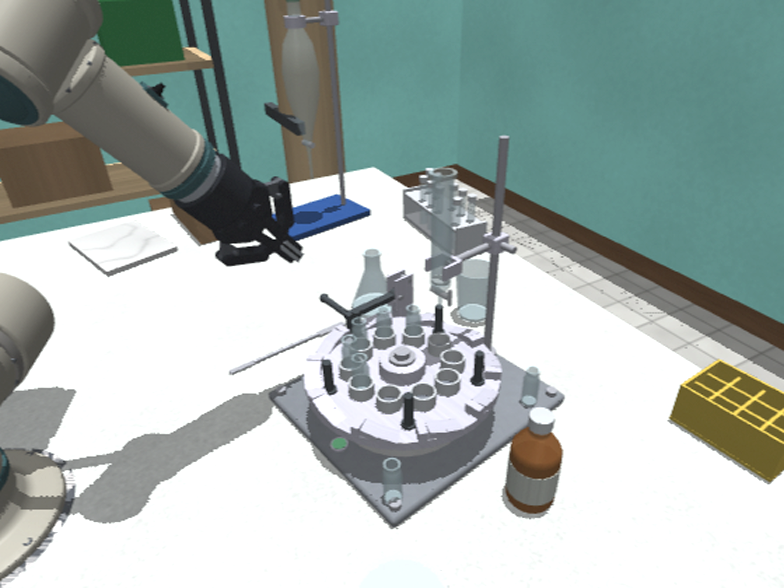

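View pics/wrist_2.png

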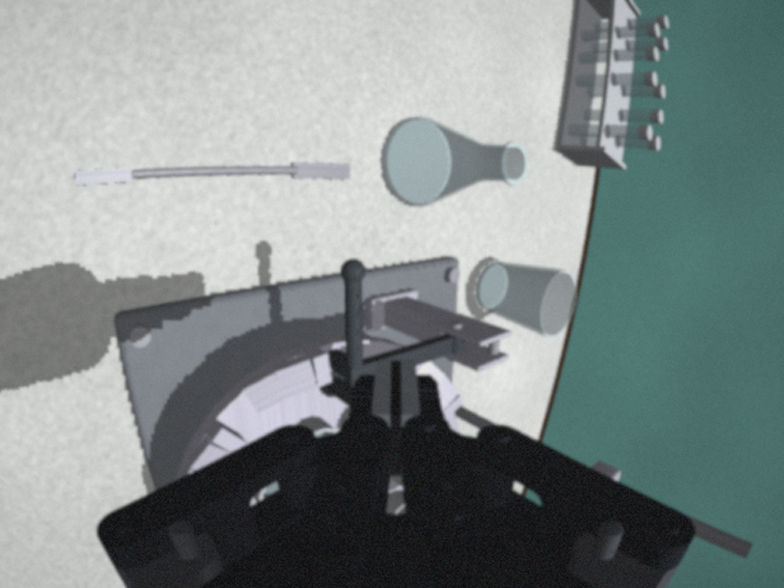

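View pics/scene_2.png

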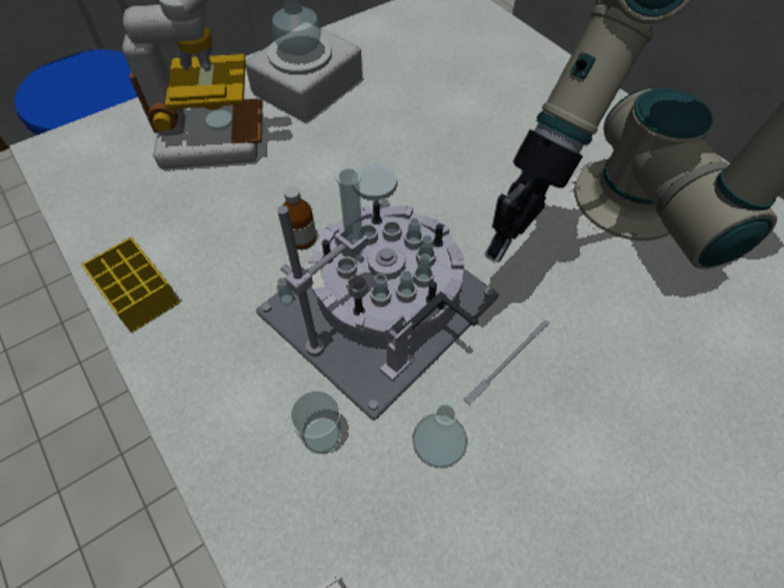

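```bash
python3 - <<'E'
import pickle,numpy as np
from h import *
from scipy.spatial.transform import Rotation as Ro
D=pickle.load(open("c_2.pkl","rb"))
print(Ro.from_rotvec([1.652,2.057,.744]).as_matrix().round(3))
f=lambda n,u,v:ray(D[n],n,u/1.4,v/1.4)
def tn(*rs):
    A=0;b=0
    for o,d in rs:
        M=np.eye(3)-np.outer(d,d);A=A+M;b=b+M@o
    p=np.linalg.solve(A,b);return p.round(1),[round(np.linalg.norm((np.eye(3)-np.outer(d,d))@(p-o)),1) for o,d in rs]
print("ball ws",tn(f("wrist",353,270),f("side",326,299)), "w sc",tn(f("wrist",353,270),f("scene",477,321)),"s sc",tn(f("side",326,299),f("scene",477,321)))
print("TCP",tn(f("side",297,259),f("scene",493,258)))
for n,a,b in[("peg0",(438,310),(357,291)),("peg1?",(349,312),(433,285)),("peg2",(326,364),(439,229)),("peg3",(408,398),(377,207)),("peg4",(479,355),(326,245)),("cap",(402,352),(387,257)),("rodtop",(503,139),(287,210)),("reagent cap",(541,415),(292,193))]:
    print(n,tn(f("side",*a),f("scene",*b)))
E
```

```text
[[-0.223  0.763  0.607]
 [ 0.975  0.161  0.156]
 [ 0.022  0.626 -0.779]]
ball ws (array([487.2,  79.4,  99.1]), [np.float64(0.8), np.float64(0.8)]) w sc (array([480.8,  82.9, 108.5]), [np.float64(2.3), np.float64(2.3)]) s sc (array([481.8,  80.5, 100.7]), [np.float64(5.1), np.float64(5.1)])
TCP (array([440.1,  51.3, 191.7]), [np.float64(2.6), np.float64(2.6)])
peg0 (array([597.3, -54.4, 117.6]), [np.float64(0.0), np.float64(0.0)])
peg1? (array([494.2,   3. , 115.9]), [np.float64(3.6), np.float64(3.6)])
peg2 (array([421.4, -80.7, 113.5]), [np.float64(0.0), np.float64(0.0)])
peg3 (array([ 476.8, -179.7,  111.6]), [np.float64(1.5), np.float64(1.5)])
peg4 (array([ 588.8, -158.7,  113.6]), [np.float64(1.2), np.float64(1.2)])
cap (array([518.5, -91.4, 101. ]), [np.float64(1.4), np.float64(1.4)])
rodtop (array([675.2, -63.2, 339.1]), [np.float64(2.4), np.float64(2.4)])
reagent cap (array([ 579.1, -280.7,  120.5]), [np.float64(1.1), np.float64(1.1)])
```

Call:
{"api": "send_rows", "payload": {"increments": [{"slide":[-0.7,-0.6,-2.5],"turn":[0.01,-0.049,0],"claw":0},{"slide":[-0.7,-0.6,-3],"turn":[0,0,0],"claw":0},{"slide":[0,0,-3],"turn":[0,0,0],"claw":0},{"slide":[0,0,-2.7],"turn":[0,0,0],"claw":0},{"slide":[0,0,0],"turn":[0,0,0],"claw":0},{"slide":[0,0,0],"turn":[0,0,0],"claw":0}]}}

```text
t: 2.48
tool_pos: [432.2, 45.9, 100.4]
orientation: [1.625, 2.038, 0.792]
wrist_force: [0.4, 0.2, -0.3]
grip_width: -0.002
```

```bash
python3 look.py 3 side wrist scene
```

```text
2.48 [432.2  45.9 100.4] [1.625 2.038 0.792] [ 0.36  0.22 -0.33] [-0.44  0.04  2.56  1.66  0.44 -2.2 ] -0.0
```

View pics/side_3.png

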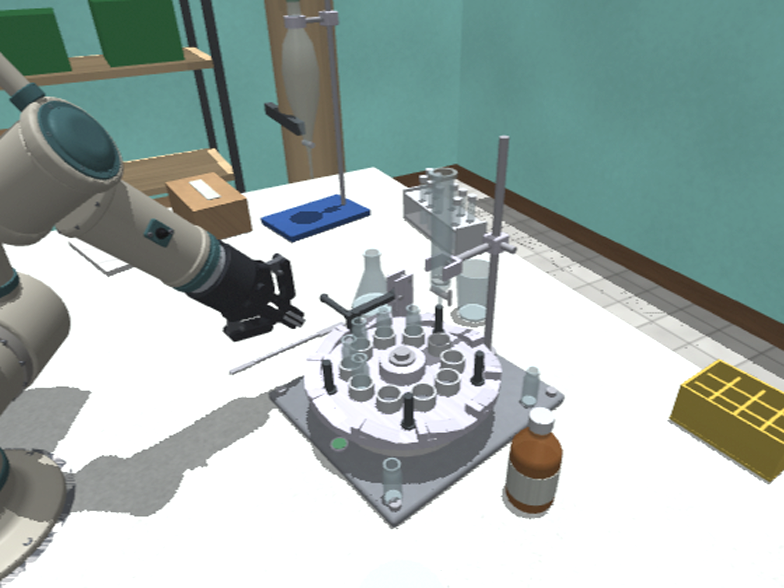

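View pics/wrist_3.png

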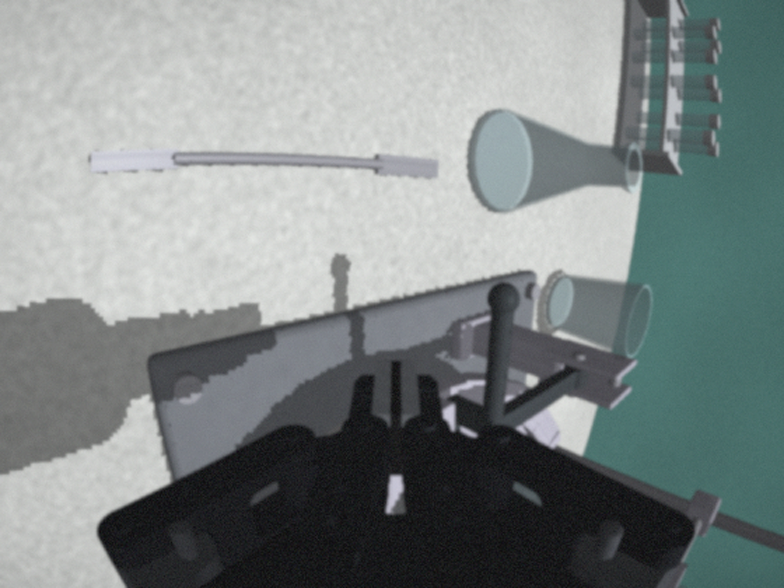

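Call:
{"api": "send_rows", "payload": {"increments": [{"slide":[0.5,-0.1,0],"turn":[-0.012,0.06,0],"claw":0},{"slide":[0.5,-0.1,0],"turn":[-0.012,0.06,0],"claw":0},{"slide":[0.7,-0.1,0],"turn":[0,0,0],"claw":0},{"slide":[0.7,-0.2,-0.5],"turn":[0,0,0],"claw":0},{"slide":[0,0,-0.8],"turn":[0,0,0],"claw":0},{"slide":[0,0,-0.8],"turn":[0,0,0],"claw":0},{"slide":[0,0,0],"turn":[0,0,0],"claw":0},{"slide":[0,0,0],"turn":[0,0,0],"claw":0}]}}

```text
t: 3.62
tool_pos: [452.9, 42.8, 78.2]
orientation: [1.688, 2.111, 0.705]
wrist_force: [-0.1, -0.1, 0.7]
grip_width: 0.001
```

```bash
python3 look.py 4 side wrist scene; python3 -c "
from scipy.spatial.transform import Rotation as Ro
from plant import robot
print(Ro.from_rotvec(robot.sense()['orientation']).as_matrix().round(3))"
```

```text
3.62 [452.9  42.8  78.2] [1.688 2.111 0.705] [-0.12 -0.06  0.73] [-0.35  0.1   2.47  1.43  0.35 -1.9 ] 0.0
[[-0.232  0.799  0.554]
 [ 0.972  0.169  0.163]
 [ 0.037  0.577 -0.816]]
```

View pics/wrist_4.png

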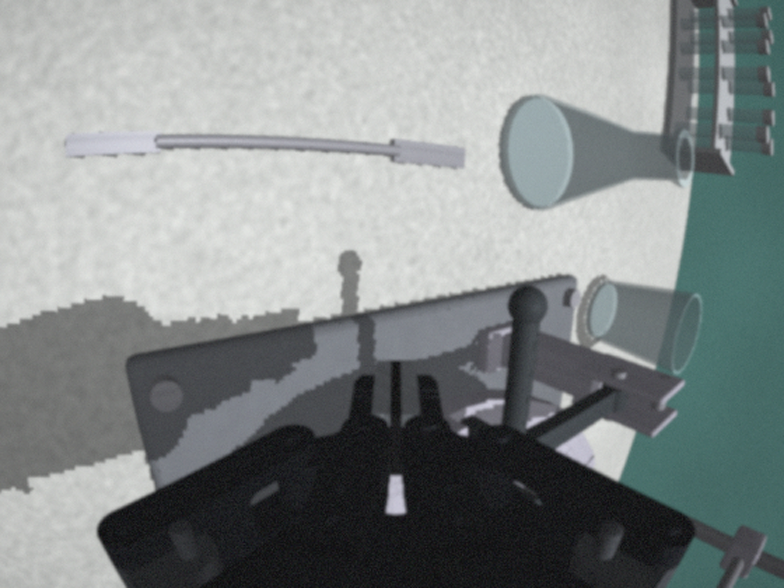

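View pics/side_4.png

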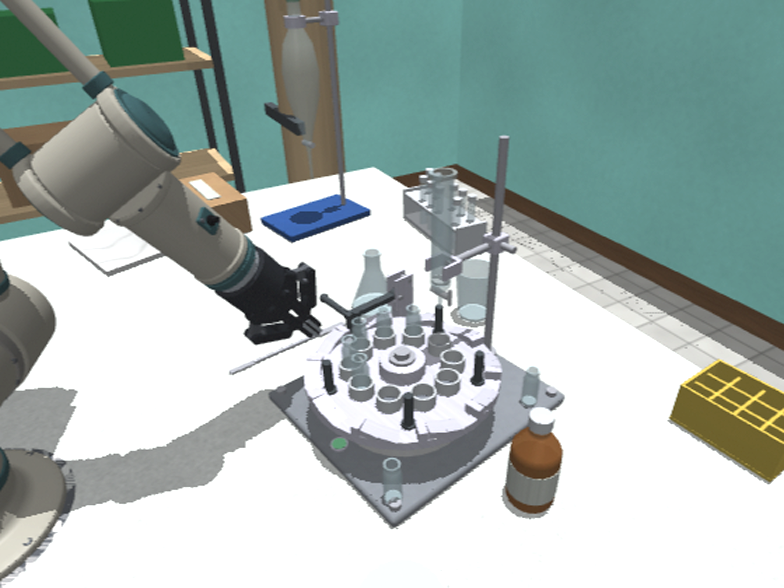

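Call:
{"api": "send_rows", "payload": {"increments": [{"slide":[0.7,0.15,0.5],"turn":[0,0,0],"claw":0},{"slide":[0.7,0.15,0.3],"turn":[0,0,0],"claw":0},{"slide":[0.6,0.1,0],"turn":[0,0,0],"claw":0},{"slide":[0,0,0],"turn":[0,0,0],"claw":0}]}}

```text
t: 4.28
tool_pos: [473.2, 46.9, 86.1]
orientation: [1.687, 2.112, 0.705]
wrist_force: [-0.2, 0.4, 0.1]
grip_width: -0.0
```

```bash
python3 look.py 5 wrist
```

```text
4.28 [473.2  46.9  86.1] [1.687 2.112 0.705] [-0.24  0.41  0.07] [-0.31  0.11  2.42  1.33  0.34 -1.76] -0.0
```

View pics/wrist_5.png

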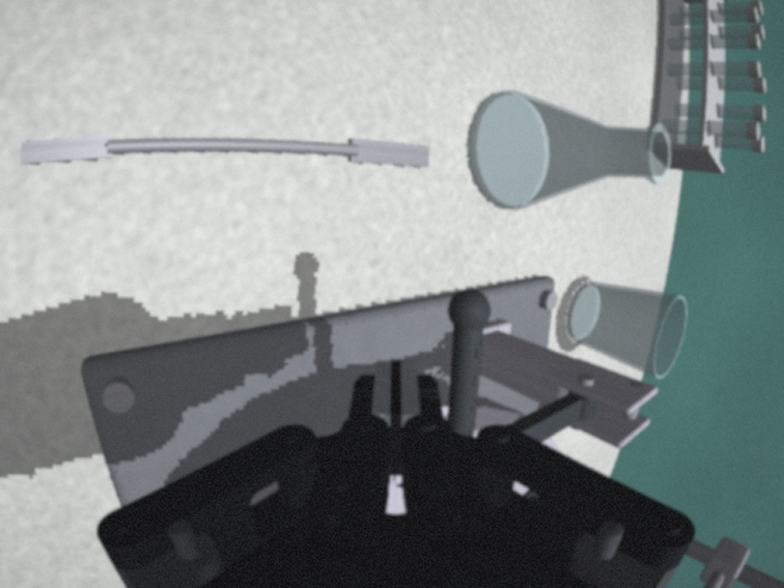

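Call:
{"api": "send_rows", "payload": {"increments": [{"slide":[0.24,0.05,0.6],"turn":[0,0,0],"claw":0},{"slide":[0.24,0.05,0.6],"turn":[0,0,0],"claw":0},{"slide":[0.24,0.05,0.6],"turn":[0,0,0],"claw":0},{"slide":[0.24,0.05,0.6],"turn":[0,0,0],"claw":0},{"slide":[0,0,0],"turn":[0,0,0],"claw":0}]}}

```text
t: 4.95
tool_pos: [479.0, 48.9, 107.9]
orientation: [1.689, 2.115, 0.699]
wrist_force: [-8.3, -4.3, 1.2]
grip_width: 0.001
```

```bash
python3 look.py 6 wrist side
```

```text
4.95 [479.   48.9 107.9] [1.689 2.115 0.699] [-8.32 -4.3   1.2 ] [-0.29  0.07  2.37  1.07  0.36 -1.47] 0.0
```

View pics/wrist_6.png

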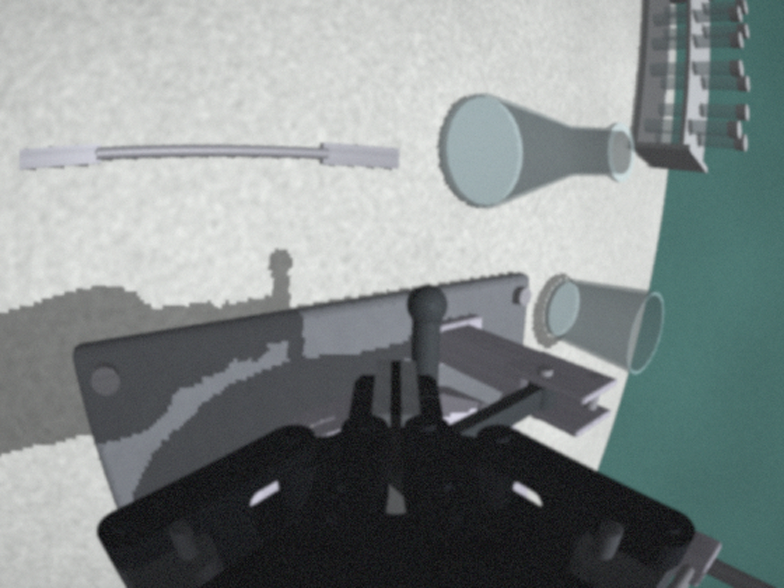

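View pics/side_6.png

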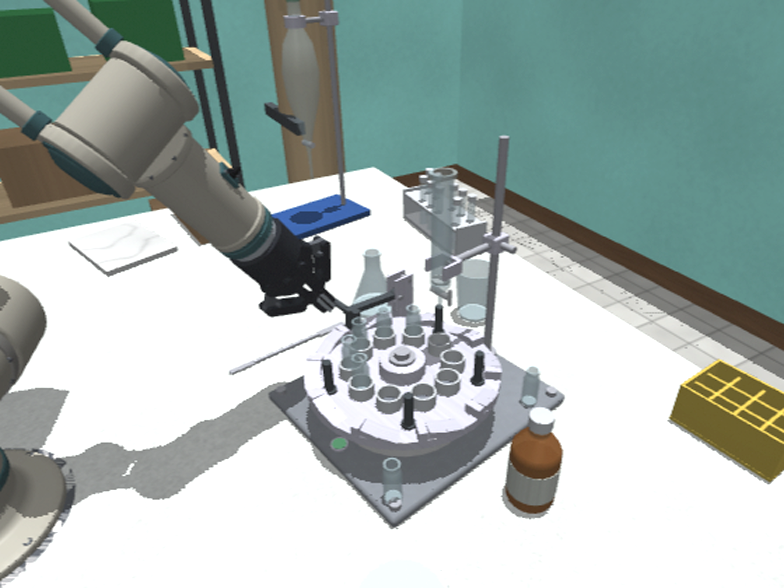

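```bash
cat >> h.py <<'E'
PSI=.197;O=np.array([517.,-94.,0]);RC=np.array([[np.cos(PSI),-np.sin(PSI),0],[np.sin(PSI),np.cos(PSI),0],[0,0,1]])
def col(p): return RC.T@(np.asarray(p)-O)
def yplane(c,n,u,v,y):
    o,d=ray(c,n,u,v);o=col(o);d=RC.T@d;return o+d*(y-o[1])/d[1]
E
python3 - <<'E'
import pickle
from h import *
for t,u,v in((2,353,270),(3,503,299),(4,528,306),(5,469,310),(6,427,305)):
    D=pickle.load(open(f"c_{t}.pkl","rb"));print(t,yplane(D["wrist"],"wrist",u/1.4,v/1.4,175).round(1))
from plant import robot
s=robot.sense();print(col(s['tool_pos']),RC.T@s['wrist_force'],RC.T@s['wrist_torque'])
E
```

```text
2 [  7.3 175.   96.8]
3 [  6.5 175.  101.9]
4 [  6.6 175.  101.9]
5 [  6.1 175.  100.8]
6 [  5.7 175.  107.8]
[ -9.28061496 147.50237589 107.71259849] [-9.20683007 -3.26367006  0.21218155] [-0.42156775  1.46820192 -0.2644693 ]
```

Call:
{"api": "send_rows", "payload": {"increments": [{"slide":[-0.6,-0.12,0],"turn":[0,0,0],"claw":0},{"slide":[-0.8,-0.16,0],"turn":[0,0,0],"claw":0},{"slide":[0,0,-0.9],"turn":[0,0,0],"claw":0},{"slide":[0,0,-0.9],"turn":[0,0,0],"claw":0},{"slide":[0,0,-0.9],"turn":[0,0,0],"claw":0},{"slide":[0.5,0.1,0],"turn":[0,0,0],"claw":0},{"slide":[0.5,0.1,0],"turn":[0,0,0],"claw":0},{"slide":[0.3,0.06,0],"turn":[0,0,0],"claw":0},{"slide":[0,0,0],"turn":[0,0,0],"claw":0}]}}

```text
t: 6.18
tool_pos: [481.7, 48.8, 83.2]
orientation: [1.687, 2.112, 0.705]
wrist_force: [-0.8, -0.1, -1.0]
grip_width: 0.003
```

```bash
python3 look.py 7 wrist; python3 - <<'E'
from h import *
from plant import robot
s=robot.sense();print(col(s['tool_pos']),RC.T@s['wrist_force'],RC.T@s['wrist_torque'])
E
```

```text
6.17 [481.7  48.8  83.2] [1.687 2.112 0.705] [-0.82 -0.09 -0.98] [-0.29  0.13  2.41  1.36  0.33 -1.77] 0.0
[ -6.7851625  146.96115927  83.13918796] [0.54730779 0.15672998 0.23328849] [-0.01516776  0.32150357 -0.0114256 ]
```

View pics/wrist_7.png

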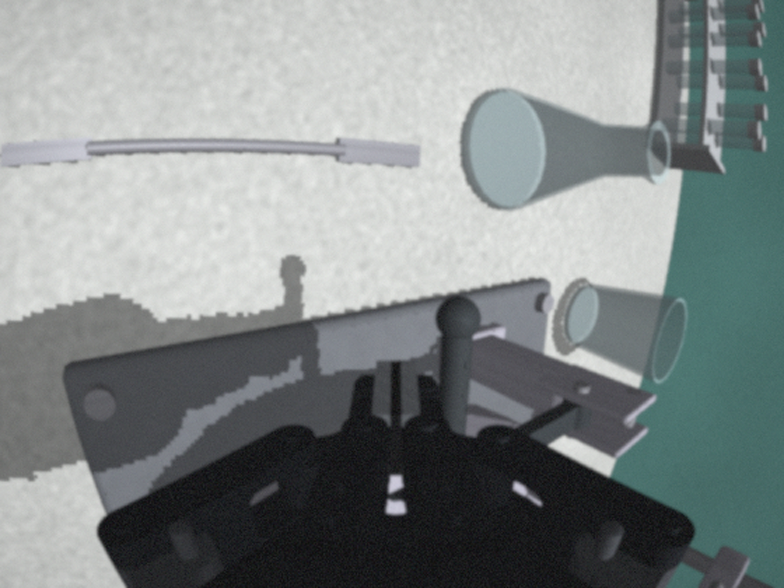

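Call:
{"api": "send_rows", "payload": {"increments": [{"slide":[0.3,0.06,0.2],"turn":[0,0,0],"claw":0},{"slide":[0.1,0.02,0.6],"turn":[0,0,0],"claw":0},{"slide":[0.1,0.02,0.6],"turn":[0,0,0],"claw":0},{"slide":[0.1,0.02,0.6],"turn":[0,0,0],"claw":0},{"slide":[0,0,0],"turn":[0,0,0],"claw":0}]}}

```text
t: 6.85
tool_pos: [487.9, 49.9, 103.6]
orientation: [1.686, 2.111, 0.705]
wrist_force: [0.2, -0.1, 0.3]
grip_width: -0.002
```

```bash
python3 look.py 8 wrist side; python3 - <<'E'
from h import *
from plant import robot
s=robot.sense();print(col(s['tool_pos']),RC.T@s['wrist_force'],RC.T@s['wrist_torque'])
E
```

```text
6.85 [487.9  49.9 103.6] [1.686 2.111 0.705] [ 0.21 -0.11  0.26] [-0.28  0.09  2.36  1.14  0.35 -1.53] -0.0
[ -0.76838172 146.89554603 103.05373975] [ 0.44282945 -0.15579274 -0.64176784] [0.00390209 0.29322313 0.02326619]
```

View pics/wrist_8.png

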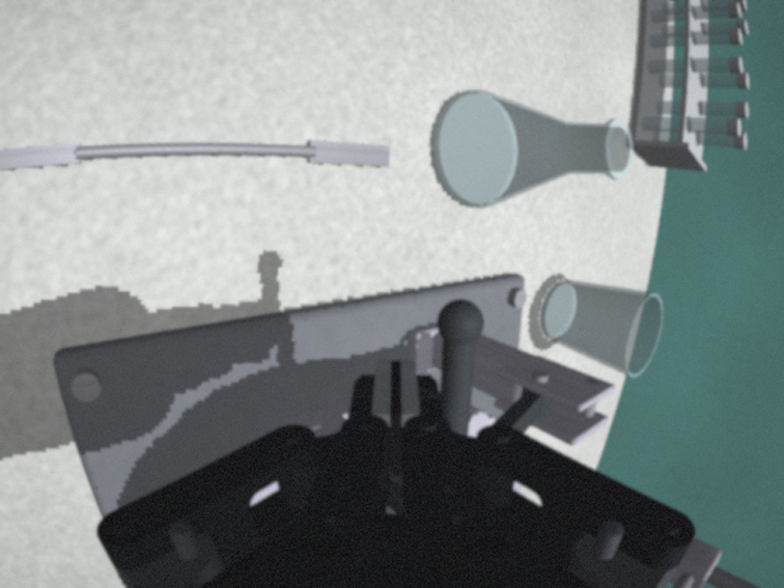

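View pics/side_8.png

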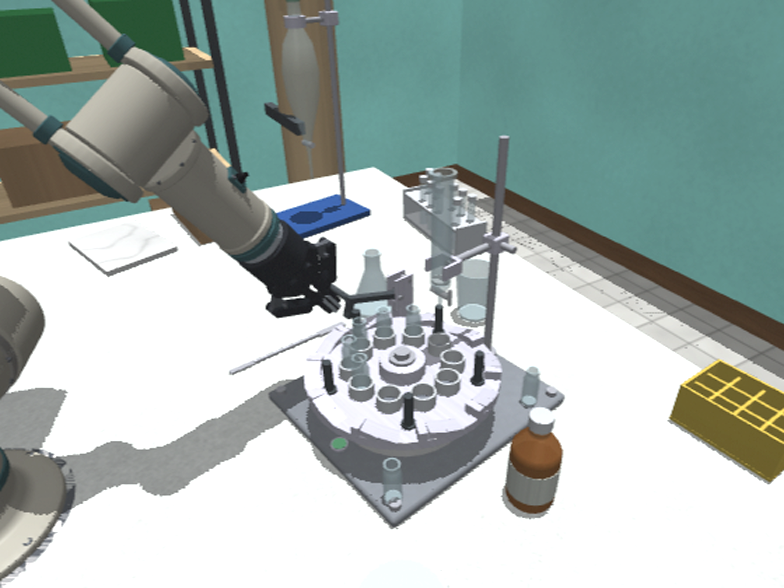

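Call:
{"api": "send_rows", "payload": {"increments": [{"slide":[0.27,0.05,0.58],"turn":[0,0,0],"claw":0},{"slide":[0.27,0.05,0.58],"turn":[0,0,0],"claw":0},{"slide":[0.27,0.05,0.58],"turn":[0,0,0],"claw":0},{"slide":[0.27,0.05,0.58],"turn":[0,0,0],"claw":0},{"slide":[0.43,0.08,0.47],"turn":[0,0,0],"claw":0},{"slide":[0.43,0.08,0.47],"turn":[0,0,0],"claw":0},{"slide":[0.43,0.08,0.47],"turn":[0,0,0],"claw":0},{"slide":[0.43,0.08,0.47],"turn":[0,0,0],"claw":0},{"slide":[0,0,0],"turn":[0,0,0],"claw":0}]}}

```text
t: 8.07
tool_pos: [515.7, 55.2, 145.0]
orientation: [1.687, 2.112, 0.705]
wrist_force: [-0.6, -0.1, 0.2]
grip_width: 0.003
```

```bash
python3 look.py 9 wrist side; python3 - <<'E'
from h import *
from plant import robot
s=robot.sense();print(col(s['tool_pos']),RC.T@s['wrist_force'],RC.T@s['wrist_torque'])
E
```

```text
8.07 [515.7  55.2 145. ] [1.687 2.112 0.705] [-0.6  -0.05  0.2 ] [-0.24  0.05  2.24  0.8   0.42 -1.13] 0.0
[ 27.30990255 146.73664462 144.52194231] [-0.55357658 -0.0009633  -0.15220499] [-0.01418565  0.31143504 -0.01068233]
```

View pics/wrist_9.png

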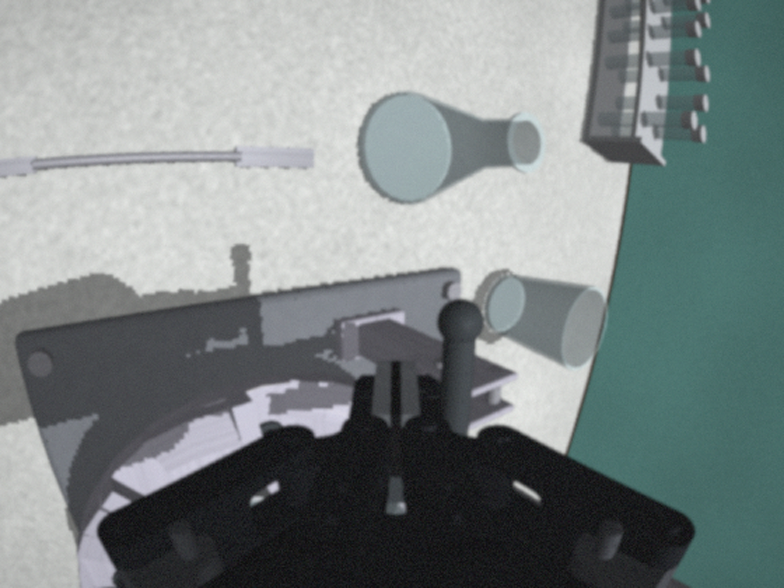

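View pics/side_9.png

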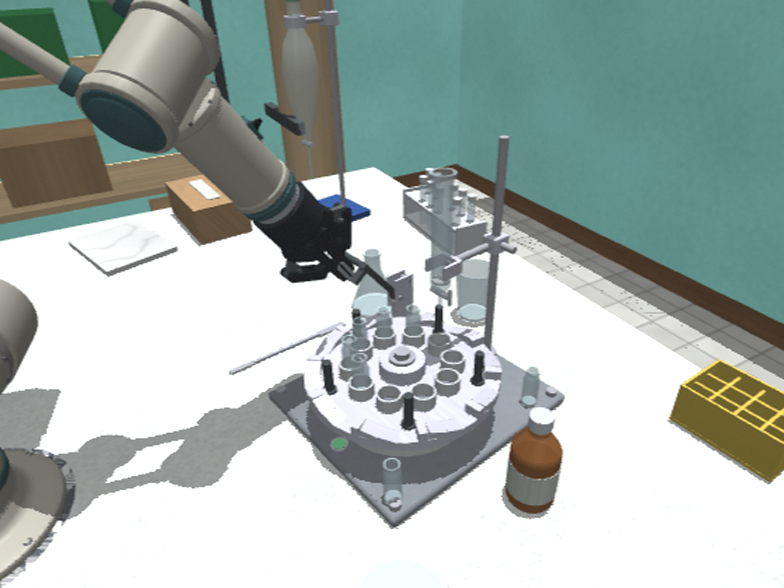

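Call:
{"api": "send_rows", "payload": {"increments": [{"slide":[0.54,0.11,0.32],"turn":[0,0,0],"claw":0},{"slide":[0.54,0.11,0.32],"turn":[0,0,0],"claw":0},{"slide":[0.54,0.11,0.32],"turn":[0,0,0],"claw":0},{"slide":[0.54,0.11,0.32],"turn":[0,0,0],"claw":0},{"slide":[0.5,0.1,0.11],"turn":[0,0,0],"claw":0},{"slide":[0.5,0.1,0.11],"turn":[0,0,0],"claw":0},{"slide":[0.5,0.1,0.11],"turn":[0,0,0],"claw":0},{"slide":[0.5,0.1,0.11],"turn":[0,0,0],"claw":0},{"slide":[0.5,0.1,0.11],"turn":[0,0,0],"claw":0},{"slide":[0,0,0],"turn":[0,0,0],"claw":0}]}}

```text
t: 9.43
tool_pos: [562.5, 64.5, 163.4]
orientation: [1.687, 2.111, 0.705]
wrist_force: [0.1, -0.4, -0.5]
grip_width: 0.004
```

```bash
python3 look.py 10 wrist side; python3 - <<'E'
from h import *
from plant import robot
s=robot.sense();print(col(s['tool_pos']),RC.T@s['wrist_force'],RC.T@s['wrist_torque'])
E
```

```text
9.43 [562.5  64.5 163.4] [1.687 2.111 0.705] [ 0.08 -0.44 -0.46] [-0.18  0.09  2.13  0.66  0.44 -0.94] 0.0
[ 75.05438101 146.7002539  163.09384632] [-0.75251727 -0.8001896   0.43151108] [-0.01651839  0.28651208 -0.01084893]
```

View pics/side_10.png

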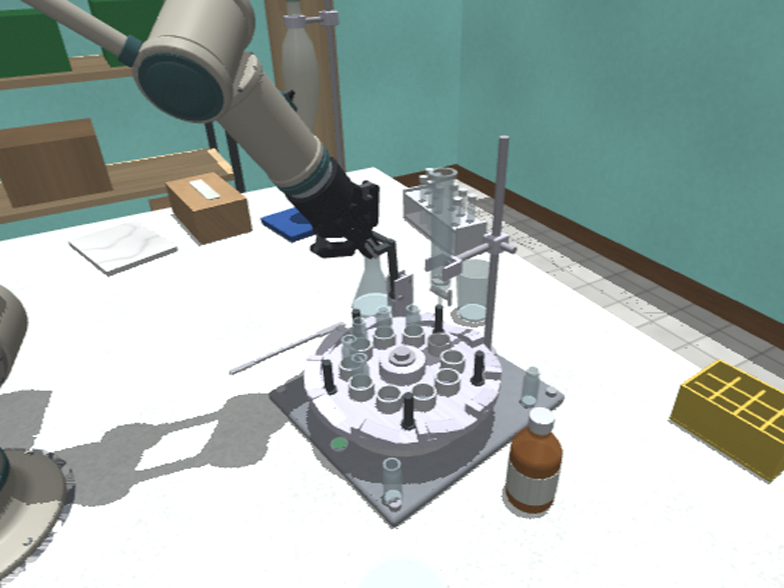

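View pics/wrist_10.png

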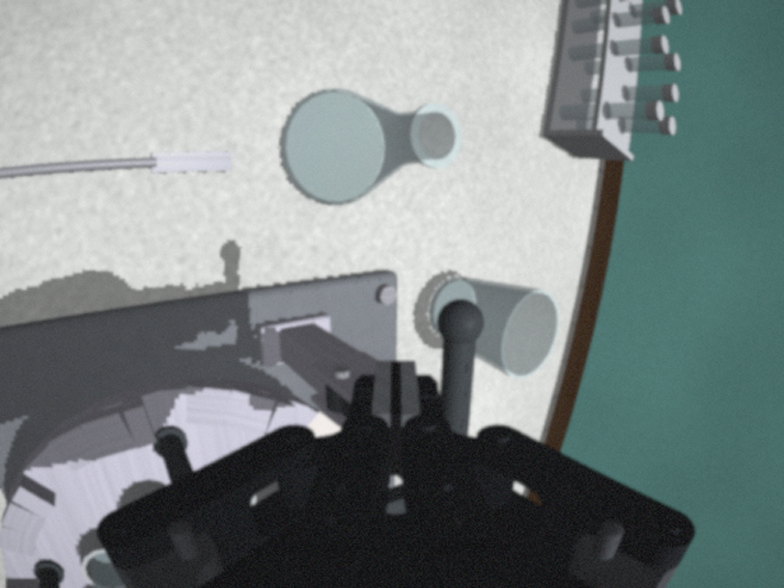

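Call:
{"api": "send_rows", "payload": {"increments": [{"slide":[0.4,0.08,0],"turn":[0,0,0],"claw":0},{"slide":[0.4,0.08,0],"turn":[0,0,0],"claw":0},{"slide":[0.4,0.08,0],"turn":[0,0,0],"claw":0},{"slide":[0.4,0.08,0],"turn":[0,0,0],"claw":0},{"slide":[0.4,0.08,-0.1],"turn":[0,0,0],"claw":0},{"slide":[0.4,0.08,-0.1],"turn":[0,0,0],"claw":0},{"slide":[0.4,0.08,-0.2],"turn":[0,0,0],"claw":0},{"slide":[0,0,0],"turn":[0,0,0],"claw":0},{"slide":[0,0,0],"turn":[0,0,0],"claw":0}]}}

```text
t: 10.65
tool_pos: [589.9, 70.2, 159.1]
orientation: [1.688, 2.112, 0.704]
wrist_force: [-1.0, 0.4, 0.0]
grip_width: -0.002
```

```bash
python3 look.py 11 wrist side; python3 - <<'E'
from h import *
from plant import robot
s=robot.sense();print(col(s['tool_pos']),RC.T@s['wrist_force'],RC.T@s['wrist_torque'])
E
```

```text
10.65 [589.9  70.2 159.1] [1.688 2.112 0.704] [-0.98  0.35  0.  ] [-0.15  0.13  2.09  0.64  0.43 -0.9 ] -0.0
[103.56639192 146.64737773 159.21590301] [-0.57224863 -0.74254485  0.02459523] [0.01618869 0.25314182 0.03064961]
```

View pics/side_11.png

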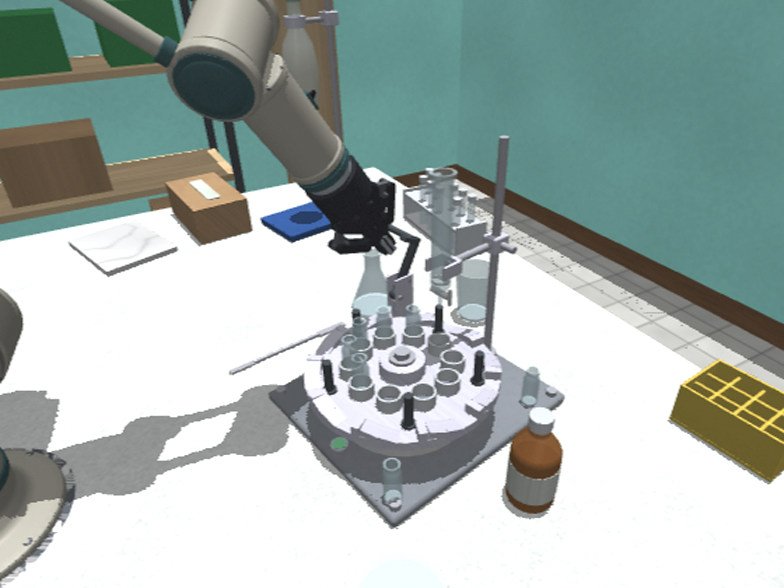

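View pics/wrist_11.png

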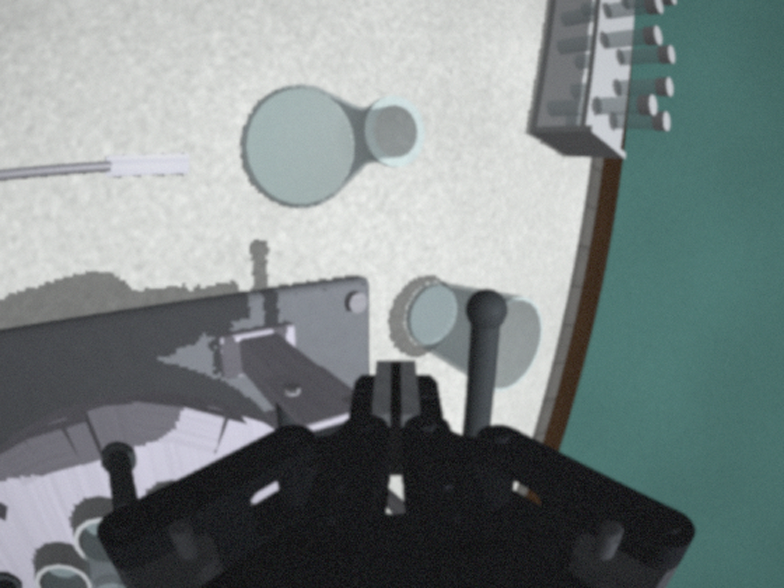

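Call:
{"api": "send_rows", "payload": {"increments": [{"slide":[-1.5,-0.3,0.3],"turn":[0,0,0],"claw":0},{"slide":[-2.5,-0.5,1.5],"turn":[0,0,0],"claw":0},{"slide":[-3,-1,2],"turn":[-0.03,0.151,0],"claw":0},{"slide":[-3,-2,2],"turn":[-0.03,0.151,0],"claw":0},{"slide":[-2,-3,1],"turn":[-0.03,0.151,0],"claw":0},{"slide":[0,-4,0],"turn":[-0.03,0.151,0],"claw":0},{"slide":[0,-4,0],"turn":[0,0,-0.188],"claw":0},{"slide":[0,-4,0],"turn":[0,0,-0.188],"claw":0},{"slide":[0,-4,0],"turn":[0,0,-0.188],"claw":0},{"slide":[0,-4,0],"turn":[0,0,-0.188],"claw":0},{"slide":[1,0,0],"turn":[0,0,-0.188],"claw":0},{"slide":[0,0,0],"turn":[0,0,0],"claw":0}]}}

```text
t: 12.25
tool_pos: [481.0, -196.3, 226.2]
orientation: [-2.851, -1.276, -0.084]
wrist_force: [-1.1, 0.0, -0.2]
grip_width: 0.001
```

```bash
python3 look.py 12 wrist side scene; python3 - <<'E'
from h import *
from plant import robot
from scipy.spatial.transform import Rotation as Ro
s=robot.sense();print(col(s['tool_pos']),Ro.from_rotvec(s['orientation']).as_matrix().round(3))
E
```

```text
12.25 [ 481.  -196.3  226.2] [-2.851 -1.276 -0.084] [-1.1   0.01 -0.18] [-0.56  0.18  1.65  0.06  1.3   0.15] 0.0
[-55.11025341 -92.62773597 226.22191439] [[ 0.664  0.747  0.042]
 [ 0.746 -0.665  0.037]
 [ 0.056  0.006 -0.998]]
```

View pics/side_12.png

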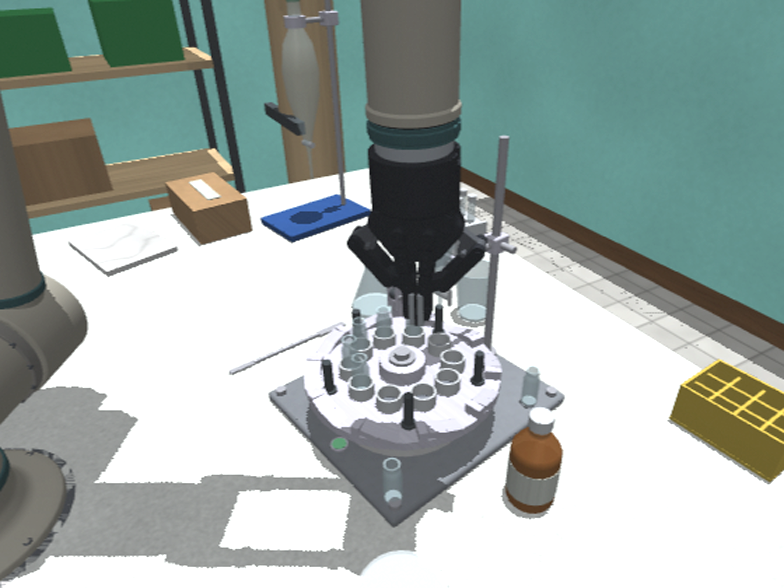

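View pics/wrist_12.png

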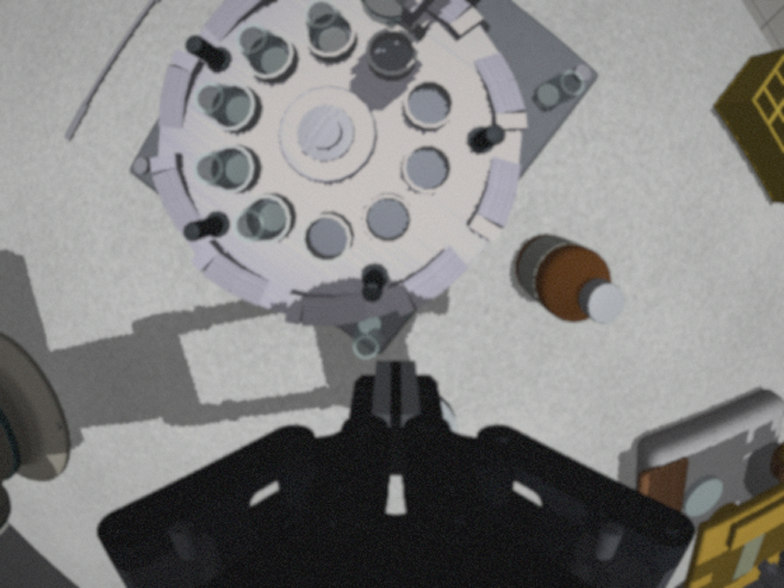

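View pics/scene_12.png

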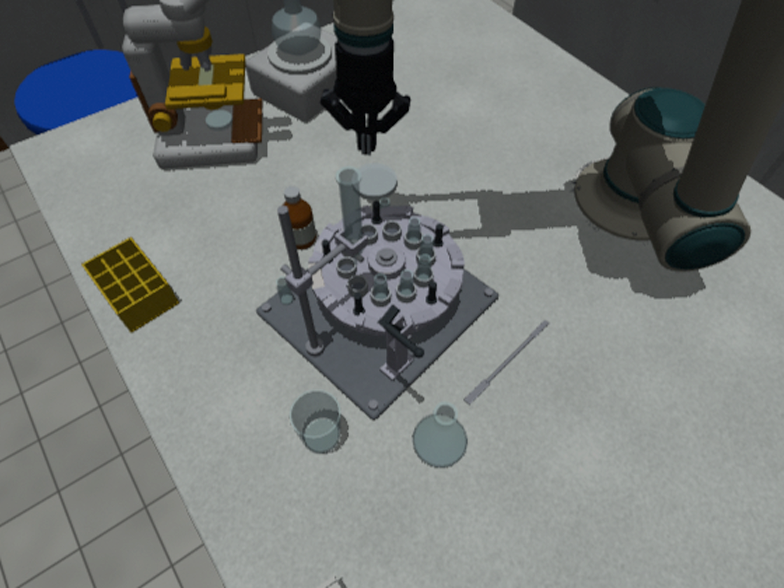

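```bash
cat > pf.py <<'E'
import pickle,sys,numpy as np
from h import *
from scipy.optimize import least_squares
def pegfit(c,pts,kind="wrist",wh0=0.):
    # pts {k:(u,v)} top centres; fit wheel centre and angle
    k=list(pts);a=np.radians([18+72*i for i in k]);o=np.array([plane(c,kind,pts[i][0]/1.4,pts[i][1]/1.4,122)[:2] for i in k])
    f=lambda p:(p[:2]+97*np.c_[np.cos(a+p[2]),np.sin(a+p[2])]-o).ravel()
    r=least_squares(f,[517,-94,PSI+wh0]);print(r.x.round(3),r.fun.reshape(-1,2).round(1),o.round(1));return r.x
E
python3 - <<'E'
import pickle
from pf import *
D=pickle.load(open("c_12.pkl","rb"))
pegfit(D["wrist"],{3:(372,292),2:(192,231),1:(196,44),4:(497,132)})
E
```

```text
[ 5.18213e+02 -9.46920e+01  1.93000e-01] [[ 0.5 -0.6]
 [-0.  -0.2]
 [-0.1  1.6]
 [-0.4 -0.7]] [[ 476.8 -182. ]
 [ 421.9  -82.7]
 [ 499.7   -1.1]
 [ 589.6 -160.1]]
```

Call:
{"api": "send_rows", "payload": {"increments": [{"slide":[1.5,-0.8,-1],"turn":[0,0,0],"claw":0},{"slide":[0,0,-3.5],"turn":[0,0,0],"claw":0},{"slide":[0,0,-3.5],"turn":[0,0,0],"claw":0},{"slide":[0,0,-3],"turn":[0,0,0],"claw":0},{"slide":[0,0,-1.4],"turn":[0,0,0],"claw":0},{"slide":[0,0,0],"turn":[0,0,0],"claw":0}]}}

```text
t: 13.15
tool_pos: [496.8, -204.0, 101.1]
orientation: [-2.851, -1.275, -0.082]
wrist_force: [-0.7, 0.0, 0.1]
grip_width: -0.002
```

```bash
python3 look.py 13 wrist side
```

```text
13.15 [ 496.8 -204.   101.1] [-2.851 -1.275 -0.082] [-0.73  0.03  0.13] [-0.56  0.32  1.8   0.06  1.01  0.14] -0.0
```

View pics/side_13.png

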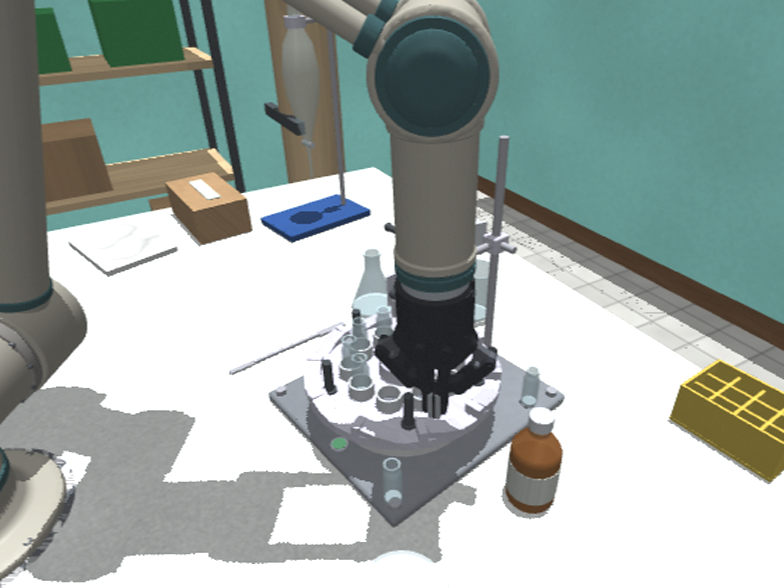

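View pics/wrist_13.png

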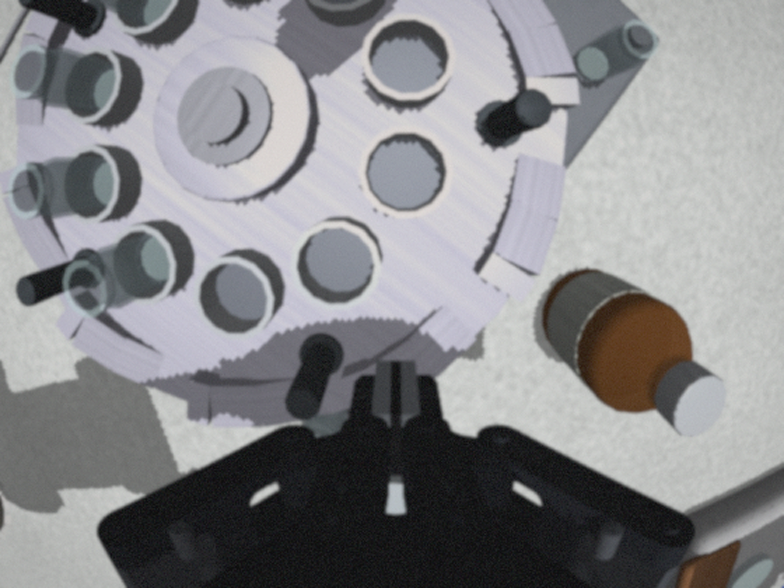

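Call:
{"api": "send_rows", "payload": {"increments": [{"slide":[0.27,0.3,0],"turn":[0,0,0],"claw":0},{"slide":[-0.4,0.35,0],"turn":[0,0,0],"claw":0},{"slide":[-0.2,0.2,0],"turn":[0,0,0],"claw":0},{"slide":[-0.66,0.38,0],"turn":[0,0,0],"claw":0},{"slide":[-0.66,0.38,0],"turn":[0,0,0],"claw":0},{"slide":[-0.6,0.48,0],"turn":[0,0,0],"claw":0},{"slide":[-0.6,0.48,0],"turn":[0,0,0],"claw":0},{"slide":[0,0,0],"turn":[0,0,0],"claw":0}]}}

```text
t: 14.25
tool_pos: [467.2, -177.4, 101.9]
orientation: [-2.851, -1.273, -0.083]
wrist_force: [-1.1, -0.1, 0.8]
grip_width: 0.0
```

```bash
python3 look.py 14 wrist side
```

```text
14.25 [ 467.2 -177.4  101.9] [-2.851 -1.273 -0.083] [-1.13 -0.08  0.83] [-0.54  0.26  1.88  0.07  0.98  0.15] 0.0
```

View pics/wrist_14.png

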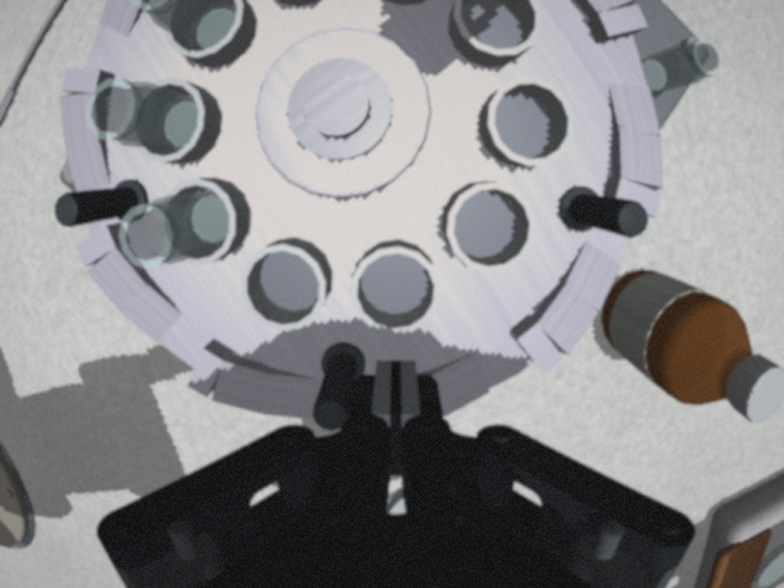

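```bash
python3 - <<'E'
import pickle
from pf import *
D=pickle.load(open("c_14.pkl","rb"))
x=pegfit(D["wrist"],{3:(330,413),2:(68,210),4:(633,218)},wh0=-.3);print(x[2]-.193)
E
```

```text
[ 5.17936e+02 -9.39670e+01 -1.32000e-01] [[-0.1 -0.7]
 [-0.3  0.8]
 [ 0.4 -0.2]] [[ 451.2 -163.6]
 [ 430.7  -53. ]
 [ 563.8 -179.1]]
-0.3247215588142695
```

Call:
{"api": "send_rows", "payload": {"increments": [{"slide":[-0.48,0.54,0],"turn":[0,0,0],"claw":0},{"slide":[-0.48,0.54,0],"turn":[0,0,0],"claw":0},{"slide":[-0.4,0.6,0],"turn":[0,0,0],"claw":0},{"slide":[-0.36,0.55,0],"turn":[0,0,0],"claw":0},{"slide":[0,0,0],"turn":[0,0,0],"claw":0},{"slide":[0,0,0],"turn":[0,0,0],"claw":0}]}}

```text
t: 15.1
tool_pos: [451.1, -155.9, 102.1]
orientation: [-2.852, -1.274, -0.084]
wrist_force: [0.4, 0.1, 0.0]
grip_width: 0.001
```

```bash
python3 look.py 15 wrist side
```

```text
15.1 [ 451.1 -155.9  102.1] [-2.852 -1.274 -0.084] [0.38 0.13 0.02] [-0.52  0.23  1.93  0.06  0.97  0.17] 0.0
```

View pics/wrist_15.png

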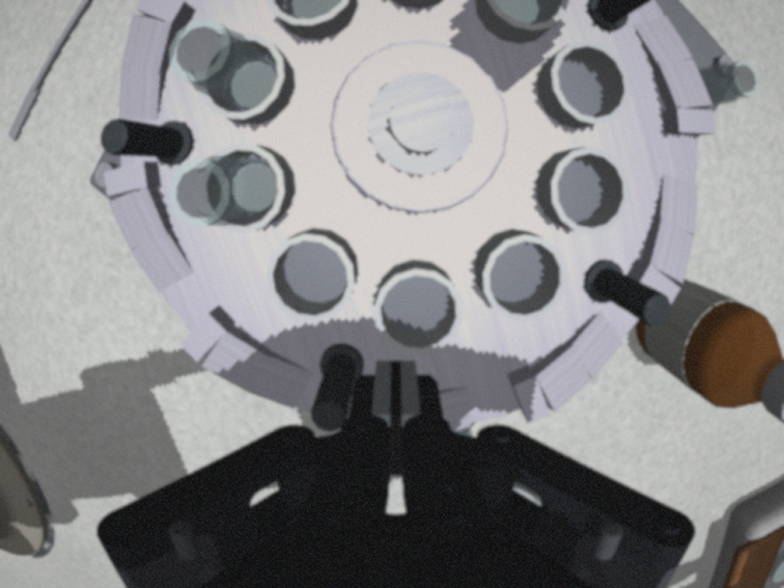

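```bash
python3 - <<'E'
import pickle
from pf import *
D=pickle.load(open("c_15.pkl","rb"))
x=pegfit(D["wrist"],{3:(329,412),2:(115,136),4:(657,308)},wh0=-.6);print(x[2]-.193)
E
```

```text
[ 5.1811e+02 -9.3508e+01 -4.1500e-01] [[-0.7 -0.7]
 [ 0.2  0.8]
 [ 0.5 -0.1]] [[ 435.  -141.7]
 [ 445.6  -29.7]
 [ 538.2 -188.2]]
-0.607645291889133
```

Call:
{"api": "send_rows", "payload": {"increments": [{"slide":[-0.07,0.13,0],"turn":[0,0,0],"claw":0},{"slide":[0,0,0],"turn":[0,0,0],"claw":0},{"slide":[0.7,-0.6,0],"turn":[0,0,0],"claw":0},{"slide":[0.7,-0.7,0],"turn":[0,0,0],"claw":0},{"slide":[0,0,3.5],"turn":[0,0,0],"claw":0},{"slide":[0,0,3.5],"turn":[0,0,0],"claw":0},{"slide":[0,0,3.5],"turn":[0,0,0],"claw":0},{"slide":[0,0,3.5],"turn":[0,0,0],"claw":0},{"slide":[0,0,0],"turn":[0,0,0],"claw":0}]}}

```text
t: 16.32
tool_pos: [466.7, -169.5, 245.1]
orientation: [-2.858, -1.276, -0.091]
wrist_force: [-0.1, 0.1, -0.4]
grip_width: 0.0
```

```bash
python3 look.py 16 wrist side scene
```

```text
16.32 [ 466.7 -169.5  245.1] [-2.858 -1.276 -0.091] [-0.13  0.11 -0.43] [-0.53  0.13  1.66  0.05  1.32  0.19] 0.0
```

View pics/wrist_16.png

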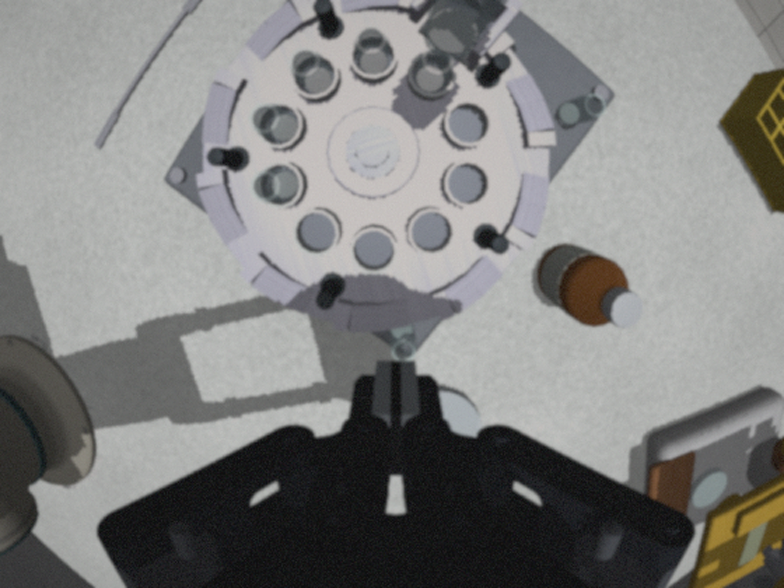

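View pics/scene_16.png

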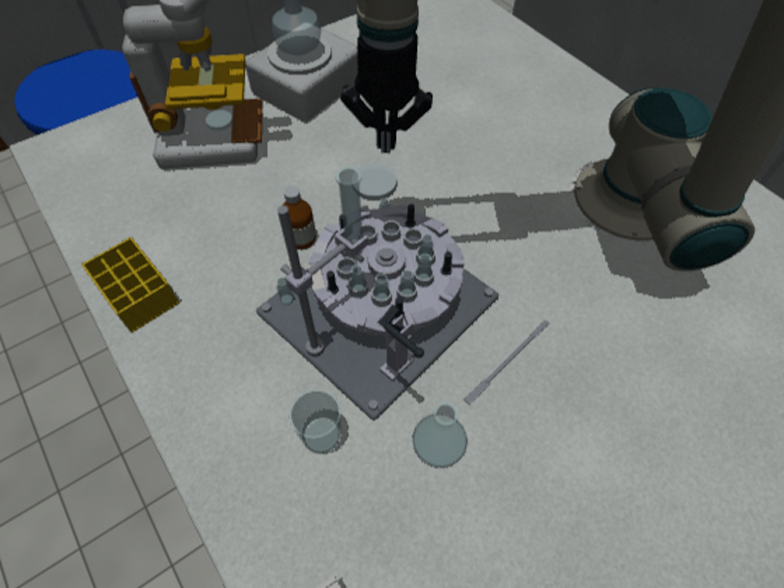

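```bash
python3 - <<'E'
import pickle
from pf import *
D=pickle.load(open("c_16.pkl","rb"))
x=pegfit(D["wrist"],{3:(326,298),2:(216,156),1:(324,9),4:(500,243),0:(499,63)},wh0=-.6);print(x[2]-.193)
E
```

```text
[ 5.17243e+02 -9.46080e+01 -4.14000e-01] [[-2.2 -1.2]
 [-1.   0.2]
 [ 0.9  2.7]
 [-0.5 -1.4]
 [ 2.7 -0.3]] [[ 435.6 -142.3]
 [ 445.8  -30.2]
 [ 555.5   -8.5]
 [ 538.3 -188. ]
 [ 611.  -104. ]]
-0.6074997358315672
```

Call:
{"api": "send_rows", "payload": {"increments": [{"slide":[0,4,0],"turn":[0,0,0.184],"claw":0},{"slide":[0,4,0],"turn":[0,0,0.184],"claw":0},{"slide":[0,4,0],"turn":[0,0,0.184],"claw":0},{"slide":[0,4,0],"turn":[0,0,0.184],"claw":0},{"slide":[1,4,0],"turn":[0,0,0.184],"claw":0},{"slide":[3,3,0],"turn":[0,0,0],"claw":0},{"slide":[4,2,0],"turn":[0,0,0],"claw":0},{"slide":[4,0.5,0],"turn":[0,0,0],"claw":0},{"slide":[4,0,0],"turn":[0,0,0],"claw":0},{"slide":[2,0,0],"turn":[0,0,0],"claw":0},{"slide":[0,0,0],"turn":[0,0,0],"claw":0}]}}

```text
t: 17.85
tool_pos: [644.8, 86.9, 239.4]
orientation: [-1.975, -2.389, -0.059]
wrist_force: [-0.2, 0.5, -0.1]
grip_width: 0.001
```

```bash
python3 look.py 17 wrist side scene;  python3 - <<'E'
from h import *
from plant import robot
from scipy.spatial.transform import Rotation as Ro
s=robot.sense();print(col(s['tool_pos']),Ro.from_rotvec(s['orientation']).as_matrix().round(3))
E
```

```text
17.85 [644.8  86.9 239.4] [-1.975 -2.389 -0.059] [-0.19  0.48 -0.11] [-0.    0.39  1.32  0.06  1.44 -0.2 ] 0.0
[159.10111307 152.84273953 241.25945733] [[-0.188  0.982 -0.006]
 [ 0.981  0.188  0.056]
 [ 0.056  0.004 -0.998]]
```

View pics/wrist_17.png

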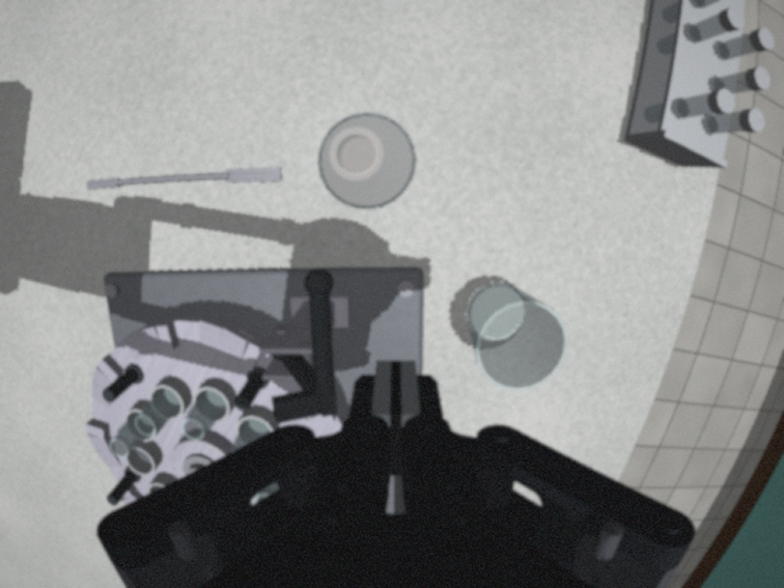

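View pics/side_17.png

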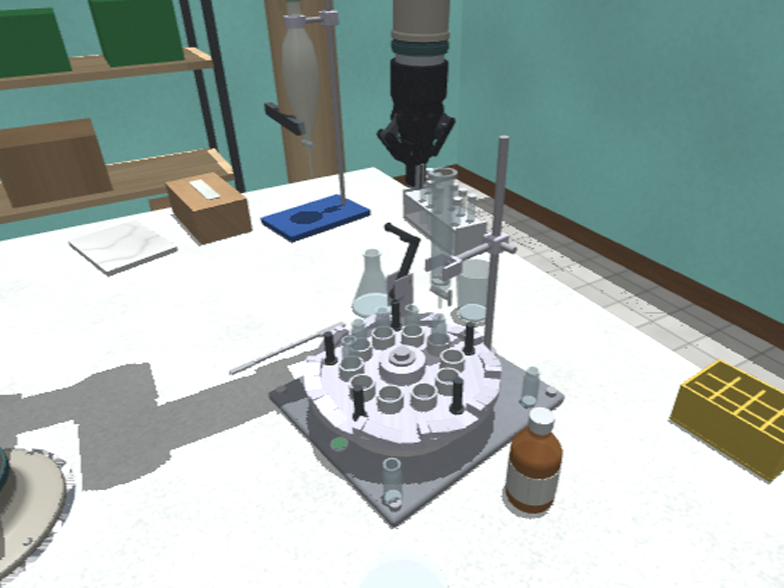

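View pics/scene_17.png

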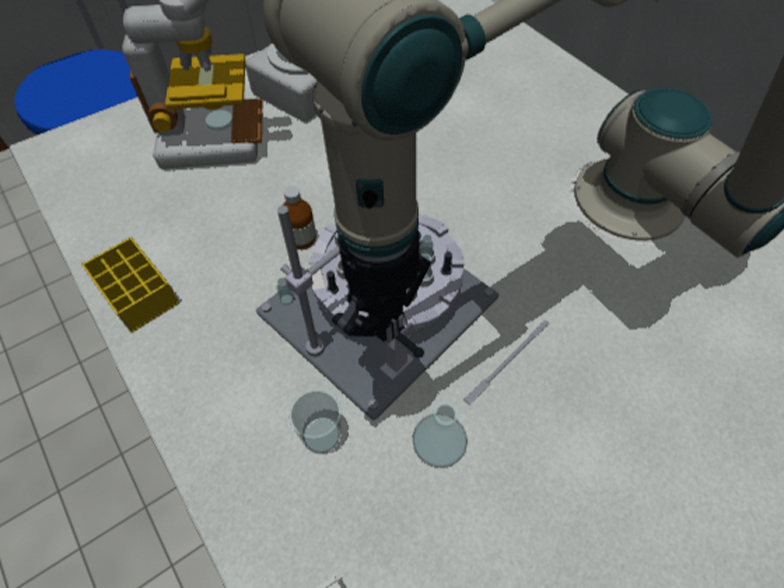

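```bash
python3 - <<'E'
import pickle
from h import *
D=pickle.load(open("c_17.pkl","rb"));print(yplane(D["wrist"],"wrist",319/1.4,283/1.4,175),col(plane(D["wrist"],"wrist",319/1.4,283/1.4,180)))
E
```

```text
[125.3800196  175.         175.67210428] [126.12826637 176.00281143 180.        ]
```

Call:
{"api": "send_rows", "payload": {"increments": [{"slide":[0,0,-2.6],"turn":[0,0,0],"claw":0},{"slide":[0,0,-2.6],"turn":[0,0,0],"claw":0},{"slide":[0,0,-2.4],"turn":[0,0,0],"claw":0},{"slide":[-0.4,-0.08,0],"turn":[0,0,0],"claw":0},{"slide":[-0.4,-0.08,0],"turn":[0,0,0],"claw":0},{"slide":[-0.4,-0.08,0],"turn":[0,0,0],"claw":0},{"slide":[-0.4,-0.08,0],"turn":[0,0,0],"claw":0},{"slide":[-0.4,-0.08,0],"turn":[0,0,0],"claw":0},{"slide":[-0.4,-0.08,0],"turn":[0,0,0],"claw":0},{"slide":[0,0,0],"turn":[0,0,0],"claw":0}]}}

```text
t: 19.25
tool_pos: [620.1, 82.2, 166.2]
orientation: [-1.976, -2.391, -0.063]
wrist_force: [0.8, 0.1, 0.9]
grip_width: 0.0
```

```bash
python3 look.py 18 wrist side;  python3 - <<'E'
from h import *
from plant import robot
s=robot.sense();print(col(s['tool_pos']))
E
```

```text
19.25 [620.1  82.2 166.2] [-1.976 -2.391 -0.063] [0.81 0.07 0.91] [-0.01  0.39  1.5   0.06  1.26 -0.22] 0.0
[136.02429721 152.5744133  166.10528334]
```

View pics/wrist_18.png

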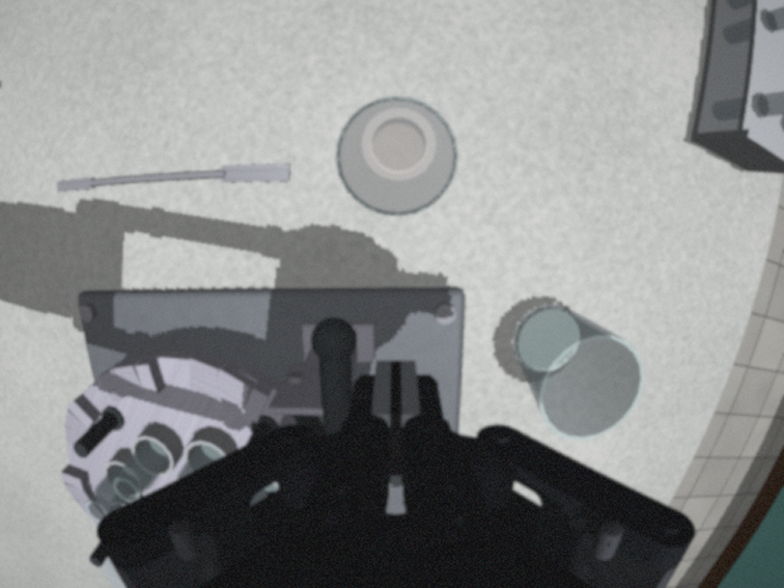

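View pics/side_18.png

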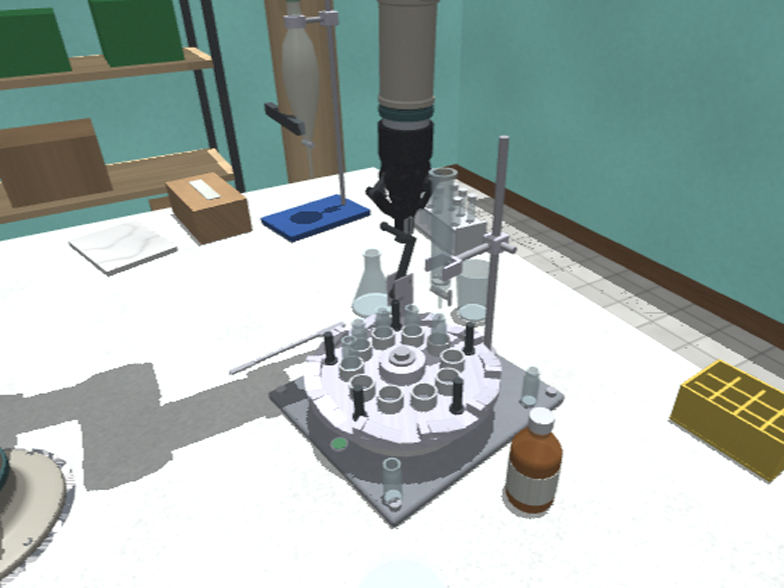

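Call:
{"api": "send_rows", "payload": {"increments": [{"slide":[-0.4,-0.08,0],"turn":[0,0,0],"claw":0},{"slide":[-0.4,-0.08,0],"turn":[0,0,0],"claw":0},{"slide":[-0.4,-0.08,0],"turn":[0,0,0],"claw":0},{"slide":[-0.4,-0.08,0],"turn":[0,0,0],"claw":0},{"slide":[-0.4,-0.08,0],"turn":[0,0,0],"claw":0},{"slide":[-0.4,-0.08,0],"turn":[0,0,0],"claw":0},{"slide":[-0.4,-0.08,0],"turn":[0,0,0],"claw":0},{"slide":[-0.4,-0.08,0],"turn":[0,0,0],"claw":0},{"slide":[-0.3,-0.06,0],"turn":[0,0,0],"claw":0},{"slide":[0,0,0],"turn":[0,0,0],"claw":0},{"slide":[0,0,0],"turn":[0,0,0],"claw":0},{"slide":[0,0,0],"turn":[0,0,0],"claw":0}]}}

```text
t: 20.85
tool_pos: [585.6, 75.3, 166.1]
orientation: [-1.976, -2.391, -0.064]
wrist_force: [-1.2, -0.3, 0.1]
grip_width: 0.0
```

```bash
python3 look.py 19 wrist side;  python3 - <<'E'
from h import *
from plant import robot
s=robot.sense();print(col(s['tool_pos']))
E
```

```text
20.85 [585.6  75.3 166.1] [-1.976 -2.391 -0.064] [-1.18 -0.29  0.13] [-0.02  0.34  1.58  0.06  1.23 -0.23] 0.0
[100.37407119 152.57419768 166.10491996]
```

View pics/side_19.png

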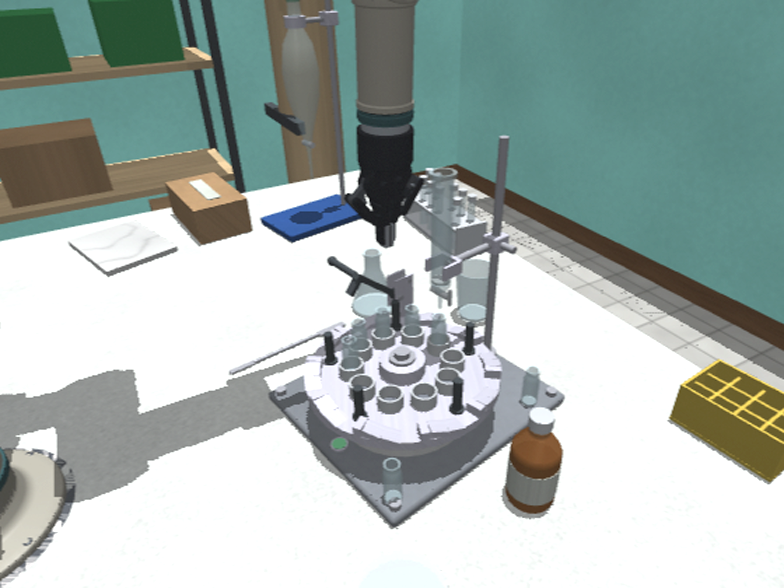

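View pics/wrist_19.png

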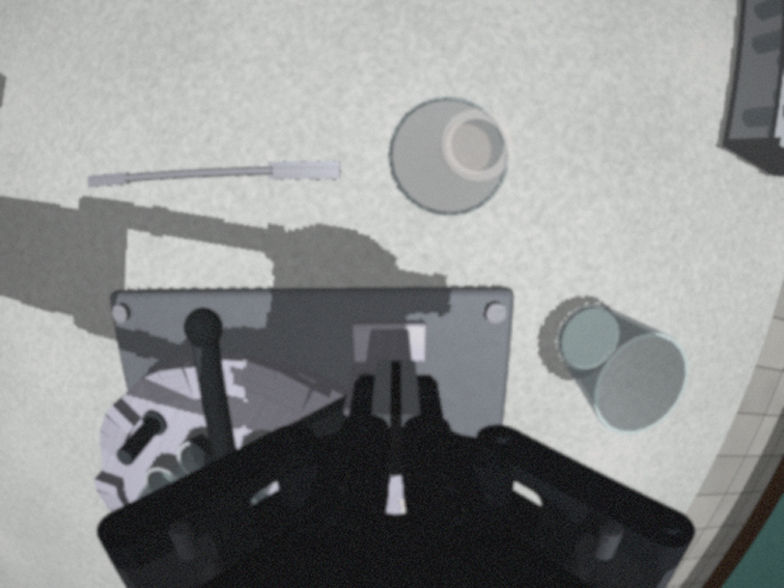

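Call:
{"api": "send_rows", "payload": {"increments": [{"slide":[0.5,0.1,1],"turn":[0,0,0],"claw":0},{"slide":[0,0,3],"turn":[0,0,0],"claw":0},{"slide":[0,0,4],"turn":[0,0,0],"claw":0},{"slide":[0,0,0],"turn":[0,0,0],"claw":0}]}}

```text
t: 21.45
tool_pos: [593.2, 76.3, 250.6]
orientation: [-1.98, -2.397, -0.072]
wrist_force: [0.7, 0.3, -0.1]
grip_width: -0.004
```

```bash
python3 look.py 20 wrist side scene; python3 - <<'E'
import cv2
a=cv2.imread("pics/side_20.png")[270:450,280:520];cv2.imwrite("pics/sc20.png",cv2.resize(a,(720,540),interpolation=2))
E
```

```text
21.45 [593.2  76.3 250.6] [-1.98  -2.397 -0.072] [ 0.66  0.31 -0.09] [-0.02  0.3   1.43  0.06  1.41 -0.22] -0.0
```

View pics/sc20.png

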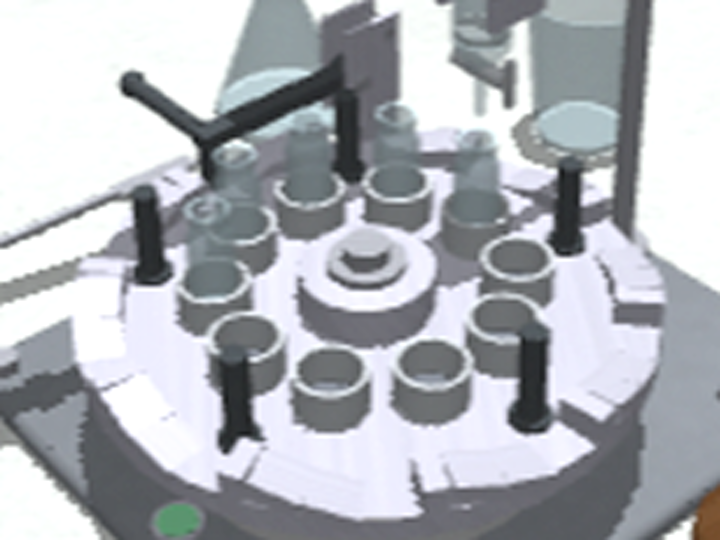

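View pics/wrist_20.png

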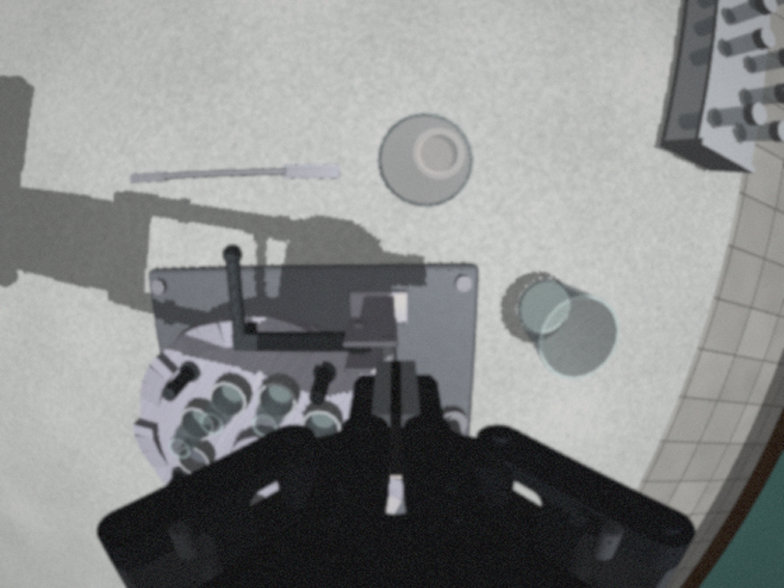

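```bash
python3 - <<'E'
import pickle,numpy as np
from h import *
from pf import *
D0=pickle.load(open("c0.pkl","rb"));D=pickle.load(open("c_20.pkl","rb"))
for c in (D0[1],D["side"]):
    g=c["color"][205:222,222:262].sum(2);ys,xs=np.where(g<150);print(len(xs),xs.mean()+222,ys.mean()+205,[ (k,(ys[xs==k].mean()+205).round(2)) for k in (10,14,18,22)])
print(yplane(D["wrist"],"wrist",232/1.4,254/1.4,175))
f=lambda x,y:(x/3+280,y/3+270)
pegfit(D["side"],{0:f(568,162),1:f(347,95),2:f(146,190),3:f(235,352),4:f(534,328)},"side",-.6)
D2=pickle.load(open("c_2.pkl","rb"));pegfit(D2["side"],{0:(438,310),2:(326,364),3:(408,398),4:(479,355)},"side",0)
E
```

```text
72 247.01388888888889 218.70833333333334 [(10, np.float64(215.0)), (14, np.float64(218.0)), (18, np.float64(219.0)), (22, np.float64(220.5))]
49 248.40816326530611 218.26530612244898 [(10, np.float64(215.0)), (14, np.float64(217.5)), (18, np.float64(220.5)), (22, np.float64(nan))]
[ -2.92799424 175.          94.67806146]
[ 5.16001e+02 -9.91110e+01 -4.15000e-01] [[ 1.8 -0.3]
 [ 0.6  2.1]
 [-1.3  0.4]
 [-1.1 -0.3]
 [-0.1 -1.9]] [[ 610.7 -108.6]
 [ 554.6  -12.5]
 [ 445.   -34.9]
 [ 433.2 -147.6]
 [ 536.6 -192.1]]
[ 5.12177e+02 -1.03484e+02  1.91000e-01] [[ 3.5  3.5]
 [-2.1 -0.7]
 [-1.3 -0.9]
 [-0.1 -1.9]] [[ 593.6  -60. ]
 [ 418.   -90.9]
 [ 472.4 -190.5]
 [ 583.1 -167.8]]<stdin>:6: RuntimeWarning: Mean of empty slice.
  ret = ret.dtype.type(ret / rcount)
```

```bash
python3 - <<'E'
from plant import robot
import pickle,cv2,numpy as np
D0=pickle.load(open("c0.pkl","rb"));c=robot.capture("side");s=robot.capture("scene")
k=lambda i:cv2.resize(i[200:240,215:315,::-1],(700,280),interpolation=0)
cv2.imwrite("pics/cmp.png",np.vstack([k(D0[1]["color"]),k(c["color"])]))
cv2.imwrite("pics/scn21.png",cv2.resize(cv2.convertScaleAbs(s["color"][130:280,170:370,::-1],alpha=1.4),(800,600),interpolation=2))
E
```

```text
(no output)
```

View pics/cmp.png

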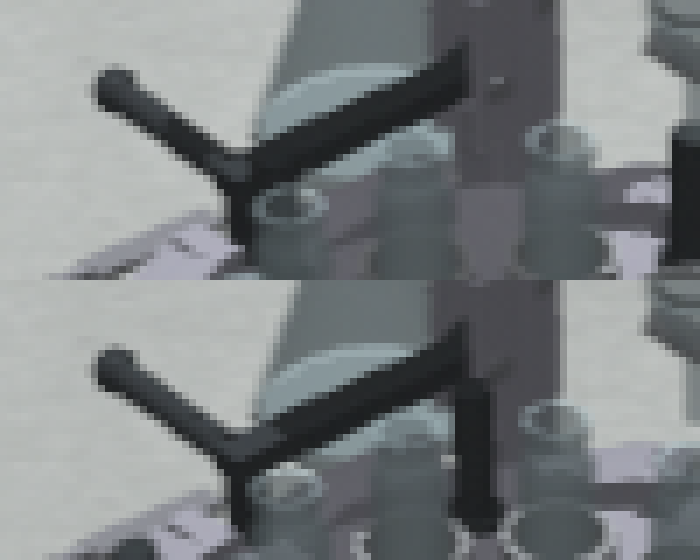

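View pics/scn21.png

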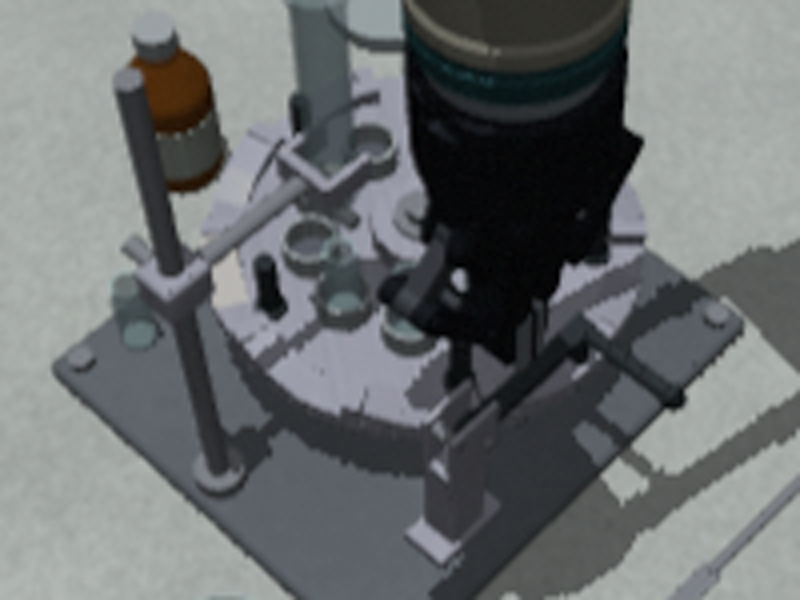

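```bash
python3 - <<'E'
from plant import robot
print(robot.close_job())
E
```

```text
the job is handed in; nothing more can be done
None
```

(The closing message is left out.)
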